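Mount the work lamp on its sloping bracket

TASK

Mount the small black LED work lamp on the sloping grey bracket: slide its metal tongue into the bracket's flat sleeve from the flared open end until the slot in the tongue lies exactly under the slot in the sleeve. Then pass the thumbscrew through both slots with its wing across the sleeve, all the way until its collar sits flat in the round seat on the sleeve, and lock it with a quarter turn either way so that the wing lies along the sleeve. Let go of everything, and do not disturb the tape roll, the screwdriver or the boot buckle lying around.

Things in the scene. Friction and masses are not known exactly. Their poses are not given: they have to be found in the camera images.
- bracket: Fixed grey stand, base 150 x 110 x 8 mm, origin under it, 120 mm below the sleeve slot's centre. It carries a bare steel flat sleeve whose top face leans 30 degrees towards the robot. A lamp tongue slides in; the thumbscrew goes in square to that face. Place and yaw vary.
- sleeve_slot (a point): Centre of the slot in the sleeve's top face, 120 mm above the table. z: normal of the face, 30 degrees from vertical, leaning to the robot; x: up the slope, across the sleeve; y: level, along it, the way the tongue slides IN. Slot 22 mm along x by 9 along y, through the 5 mm top wall, inside a raised round seat 26 mm wide, 3 high. Sleeve 66 mm wide, from y = -60 (mouth) to y = +40 mm (open, no stop).
- sleeve_mouth (a point): Centre of the sleeve's mouth, 60 mm before the slot (y) and 10 mm under the top face; axes as the slot's. Inside 46 mm wide and 10 mm high (5 to 15 mm under the top face), closed below only by two side ledges 5 mm thick, 25 mm apart; free space below for the screw's end. Flares reach 9 mm out before the mouth, about 4 mm wider on each side. Beyond them all is free.
- lamp_block (a point): Centre of the lamp's block, half-way up: loose black box 36 mm (x) by 34 (y) by 44 high (z), white lens on its -y side; whole lamp 0.12 to 0.26 kg. Stands upright on the table. Grip it across its 36 mm. Mounted, its axes are parallel to the sleeve slot's and it stays outside, its centre 97 mm before that slot (y = -97) and about 7 mm above the top face, 11 mm clear of the flares.
- tongue_slot (a point): Centre of the slot through the lamp's flat aluminium tongue, at its upper surface: 97 mm along lamp y from the block's centre, 14 mm below it. Slot 22 mm (x) by 9 (y). Tongue 44 mm wide, 8 thick, underside level with the block's, from y = 17 to 109 mm, then a nose 38 wide and 6 thick to y = 119. Axes as the lamp's. Mounted, 5 to 7 mm straight under the sleeve's slot.
- screw_wing (a point): Centre of the black wing of the loose quarter-turn thumbscrew, 50 g; z: its axis, up from tip to wing. Wing 30 mm along x, 12 thick along y, 30 high; grip it across the 12 mm. Starts upright, collar on the holder's top. A half turn makes no difference to it. Goes in with the wing parallel to the sleeve slot's x, then turns freely either way until the wing lies along sleeve y.
- screw_collar (a point): Underside of the screw's round collar (22 mm across, 4 thick), 19 mm below the wing's centre; axes as the wing's. Under it a 6 mm round shank; 18 to 23 mm down a key bar 18 mm long along the wing (x), 5 thick; then a nose 13 x 3 mm down to 28 mm. With the collar in the sleeve's seat the key is 3 mm clear under the tongue and a turn of the wing locks both parts.
- holder_top (a point): Centre of the top face of the small fixed plywood block, 60 x 60 x 36 mm, in which the thumbscrew stands upright in a slot (22 x 10 mm). 36 mm above the table.
- tape: Grey roll of tape lying flat, 96 mm across, 35 mm high; bystander, origin under its centre.
- driver: Orange-handled screwdriver, 190 mm long, lying on the table; bystander, origin under its middle.
- buckle: Dark boot buckle, 90 x 26 mm, 14 mm high, lying on the table; bystander, origin under its plate.
Not all that is in view belongs to the job. Leave any orange look-alike of the part that bears screw_wing alone. Of the things that look like the part that bears lamp_block, take the one that is nearest to the robot's base at the start.

How it is judged:
On the way, in this order (a step that is already met when the one before it is completed fails the run):
1. the lamp's tongue is in the sleeve with its slot lined up under the sleeve's slot (x of tongue_slot in the frame of sleeve_slot between -0.003 and 0.003 m and y of tongue_slot in the frame of sleeve_slot between -0.0035 and 0.0035 m and z of tongue_slot in the frame of sleeve_slot between -0.011 and -0.003 m and angle between the z axis of lamp_block and the z axis of sleeve_slot, either way round below 0.06 rad), for 0.2 s.
2. the thumbscrew is fully through both slots, wing across the sleeve (all of step 1 and x of screw_wing in the frame of sleeve_slot between -0.0045 and 0.0045 m and y of screw_wing in the frame of sleeve_slot between -0.0045 and 0.0045 m and z of screw_wing in the frame of sleeve_slot between 0.016 and 0.0215 m and angle between the z axis of screw_wing and the z axis of sleeve_slot, either way round below 0.12 rad and angle between the x axis of screw_wing and the x axis of sleeve_slot, either way round below 0.4 rad), for 0.1 s.
At the end, for the whole second after the job is handed in: Tongue slot within 3.5 mm along and 3 mm across of the sleeve slot, 3 to 11 mm under it, lamp square within 0.06 rad; screw through both within 4.5 mm of centre and 0.12 rad, collar within 2.5 mm of the face, wing turned 0.95 rad or more from across the sleeve; all let go (all of step 1 and x of screw_wing in the frame of sleeve_slot between -0.0045 and 0.0045 m and y of screw_wing in the frame of sleeve_slot between -0.0045 and 0.0045 m and z of screw_wing in the frame of sleeve_slot between 0.016 and 0.0215 m and angle between the z axis of screw_wing and the z axis of sleeve_slot, either way round below 0.12 rad and angle between the x axis of screw_wing and the x axis of sleeve_slot, either way round above 0.95 rad); the robot touches nothing.
It fails at once if the tape roll is moved by more than 30 mm (distance of tape from where it was at the start of the episode above 0.03 m).
It fails at once if the screwdriver is moved by more than 30 mm (distance of driver from where it was at the start of the episode above 0.03 m).
It fails at once if the boot buckle is moved by more than 30 mm (distance of buckle from where it was at the start of the episode above 0.03 m).
It also fails if it takes over 61 s, if anything falls off the work surface, if the arm or the gripper's body presses on something with over 40 N, if the wrist force passes 120 N, or if a joint passes its speed limit or range.

ROBOT

A 6-joint arm with a two-finger parallel gripper is mounted at the origin on the work surface. World frame = base frame: x ahead of the robot, y to its left, z up, the work surface at z = 0. Lengths are in m, angles in rad, forces in N, time in s.
With the tool pointing down it reaches from about 0.375 to 0.975 m from the base axis. Payload 3.8 kg.
Tool frame: the origin (TCP) lies on the centre line of the jaws, within the pads' length; the fingertips stand 14 mm ahead of it and the grasp point (between the pads) lies 5 mm behind it; z points along the fingers, y is the line along which they close (so a half turn about z gives the same grasp; the last joint's range is limited). The gripper opens to 85 mm and grips with 20 to 120 N. Pads are 22 mm wide; open, the fingers measure 114 mm over their backs; the gripper's body (76 mm by 85 mm) begins 54 mm behind the grasp point. The pads swing forward as they close: fully open they stand 13 mm farther back than shut.
Start: joints at [-1.221, 0.264, 1.604, -0, 1.274, -0.037], TCP at [0.255, -0.625, 0.245] pointing down, gripper open.
Joint ranges: [-2.63, 2.63], [-0.94, 2.18], [0.31, 2.57], [-1.31, 4.45], [0, 2.66], [-2.55, 2.55]. Speed limits (rad/s): [2.57, 2.57, 3.14, 3.14, 3.14, 3.14].

INTERFACE

Orientations are given as a rotation vector (axis times angle).
In Python, from workcell import bot, eyes, spot_in gives the robot as it stands.
- The arm moves only by the tool carry_out, never from a script. Its argument "series" is text: rows parted by semicolons, each of 4 numbers parted by spaces: the shift along the world's x, y, z in m, then the turn about the world's z in degrees. In form: tx ty tz roll; .... A call has 1 to 20 rows; each row shifts and turns the commanded pose from where the row before left it; what a row does not reach is not made up. A row lasts 1/8 s, in which the tool goes at most 62.5 mm and 10.7 degrees, less where a joint would pass 70% of its speed; a pose out of reach is approached as far as the arm can. A call is refused whole if a number of a shift passes 0.0625 or a number of a turn 10.7, either way. A call with a gripper value outside its range is refused whole. "jaw" is the gripper command: -1 is shut, 1 is fully open, values between are in proportion, set as the call begins (left out, the last holds). The fingers move at their own pace and stop on an object; "grip_force" is the grip in N (left out, the last holds). Time passes only in rows, so rows that do not move let the fingers close. It gives the time, the measured TCP pose, the force, the opening and the grip force at its end, in the units of the state.
- bot.read_state(): the state, without advancing time (a new reading comes with each control period).
- eyes.read_camera(name): name is "scene" or "top"; returns (picture, depth): 384x512x3 uint8, blue, green, red; 384x512 float32, m along the optical axis (not along the pixel's ray), 0 where there is no reading.
- eyes.get_calibration(name): a dict with "K" (3x3 intrinsics, pixels), "position" and "rotation" of the camera in the world. Camera axes: x right, y down, z forward; pixel columns grow to the right and rows downward; lengths in m; the calibration is good to about 2 mm. A picture is of the moment at which its call begins. get_calibration takes no time and is no camera call.
- bot.finish_job(): hands the job in; it is judged then, once.
Trained networks look in the newest picture that a camera, given by its name, has taken for a name from the list of things; names that differ only in an ending like _2 or _b are one class to them, and where a whole thing is asked for, a point or a joint stands for the part that bears it (a point fixed in the world has none). Each returns a list of dicts, best first, with "score" (0 to 1); they miss things now and then, are a little off and sometimes report something else, mostly with a low value. They report only what shows in the picture. A call takes as long as a camera call. They do not tell look-alikes from the thing itself.
- spot_in(camera, target): "rect" ([centre column, centre row, width, height] in pixels, round what is visible of it).
The state is a dict: "time": time; "q": joint angles; "joint_vel": joint speeds; "joint_torque": joint torques, N m; "tool_pos": TCP position; "tcp_rot": TCP orientation; "wrist_force": force on the tool from outside, world axes, zero at the start; "torque": the same for the moment, N m; "width": opening from 0.0 (shut) to 1.0 (fully open); "grip_force": force on a finger pad.
Only numpy, scipy, OpenCV 4.12 (cv2) and the standard library are available. Lean on these libraries where they do the work, as an engineer would, in place of code of your own. Each camera call takes 0.05 s, during which the arm holds its last target. There are 200 camera calls.

## Working session

There is one attempt and no reset: what is moved stays moved. The work goes in short steps, Python scripts to look and compute and a tool call to move; the robot and the scene stay as the last step left them, time stands still between calls to the robot, and variables do not carry over. Pictures are saved under pics/ and viewed, at most 10 in all, crops included, and the job is handed in when it is done.

Besides the shell and the picture viewer there is one more tool, called after "Emit:" as a command line: name --argument value ..., lists and objects as JSON in quotes. carry_out: Moves the arm, as the interface text tells. Its arguments: {"type":"object","properties":{"series":{"type":"string"},"jaw":{"type":"number"},"grip_force":{"type":"number"}},"required":["series"]}

```bash
ls; mkdir -p pics
cat > h.py <<'E'
import numpy as np, cv2
from workcell import bot, eyes, spot_in
from scipy.spatial.transform import Rotation as R
def cal(n):
    c=eyes.get_calibration(n); r=np.array(c["rotation"],float)
    r=r if r.shape==(3,3) else R.from_rotvec(r).as_matrix()
    return np.array(c["K"]),np.array(c["position"]),r
def cloud(n,d):
    K,p,r=cal(n); v,u=np.mgrid[:d.shape[0],:d.shape[1]]
    c=np.dstack([(u-K[0,2])/K[0,0]*d,(v-K[1,2])/K[1,1]*d,d])
    w=c@r.T+p; w[d<=0]=np.nan; return w
def proj(n,P):
    K,p,r=cal(n); c=(np.atleast_2d(P)-p)@r; c=c@K.T; return c[:,:2]/c[:,2:]
E
python3 - <<'E'
from h import *
s=bot.read_state(); print({k:np.round(v,3).tolist() for k,v in s.items()})
ims=[]
for n in("scene","top"):
    im,d=eyes.read_camera(n); np.savez(f"{n}0.npz",im=im,d=d); print(n,cal(n)); W=cloud(n,d)
    cv2.imwrite(f"pics/{n}0.png",cv2.resize(im,(800,600)))
    for t in["bracket","lamp_block","tongue_slot","screw_wing","sleeve_slot","sleeve_mouth","holder_top","tape","driver","buckle"]:
        for o in spot_in(n,t)[:4]:
            c,r=int(o["rect"][0]),int(o["rect"][1]); print(t,round(o["score"],2),np.round(o["rect"],0),np.round(W[min(r,383),min(c,511)],3))
E
```

```text
pics
{'time': 0.0, 'q': [-1.221, 0.265, 1.605, -0.0, 1.274, -0.037], 'joint_vel': [0.0, -0.0, 0.001, 0.001, -0.002, -0.0], 'joint_torque': [0.001, -51.511, -36.732, 0.0, 0.013, 0.0], 'tool_pos': [0.254, -0.624, 0.244], 'tcp_rot': [-3.081, -0.603, 0.001], 'wrist_force': [-0.691, -0.862, 0.374], 'torque': [-0.037, -0.021, -0.042], 'grip_force': 0.0, 'width': 1.001}
scene (array([[365.37882436,   0.        , 256.660794  ],
       [  0.        , 365.37882436, 188.65649869],
       [  0.        ,   0.        ,   1.        ]]), array([0.92214727, 0.47640547, 0.79386901]), array([[-0.84352954,  0.42553829, -0.32768136],
       [ 0.53675017,  0.646458  , -0.54220965],
       [-0.01889873, -0.63325289, -0.77371417]]))
bracket 0.57 [289. 214.  73.  77.] [0.612 0.102 0.112]
lamp_block 0.93 [240. 147.  41.  34.] [ 0.544 -0.248  0.004]
lamp_block 0.91 [165. 224.  60.  19.] [ 0.851 -0.108  0.004]
lamp_block 0.49 [376. 274.  20.  15.] [0.526 0.306 0.067]
tongue_slot 0.89 [239. 145.  36.  38.] [ 0.539 -0.256  0.007]
tongue_slot 0.55 [167. 223.  55.  16.] [ 0.848 -0.106  0.008]
screw_wing 0.74 [287. 
[... 984 characters left out ...]
246  0.008]
lamp_block 0.6 [295.  98.  34.  58.] [ 0.859 -0.103  0.01 ]
lamp_block 0.22 [231. 208.  54.  38.] [0.585 0.057 0.122]
tongue_slot 0.79 [358. 222.  65.  24.] [ 0.547 -0.25   0.011]
screw_wing 0.69 [130. 240.   8.  13.] [0.52  0.292 0.07 ]
screw_wing 0.44 [169. 228.   8.  17.] [0.543 0.206 0.061]
screw_wing 0.22 [233. 212.  53.  64.] [0.578 0.051 0.12 ]
sleeve_slot 0.56 [230. 206.  58.  37.] [0.591 0.057 0.127]
holder_top 0.94 [134. 240.  27.  31.] [0.516 0.293 0.038]
tape 0.73 [156. 160.  43.  41.] [ 0.713  0.248 -0.003]
tape 0.31 [236. 302.  38.  27.] [0.357 0.057 0.006]
driver 0.73 [374. 157.  22.  67.] [ 0.705 -0.291  0.022]
buckle 0.86 [237. 302.  38.  22.] [0.359 0.052 0.002]
```

Run:
```python
from h import *
im=np.load("top0.npz")["im"]; cv2.imwrite("pics/top1.png",cv2.resize(im[70:330,100:420],(800,600),interpolation=cv2.INTER_CUBIC)[:600])
```

```text
(no output)
```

View pics/scene0.png

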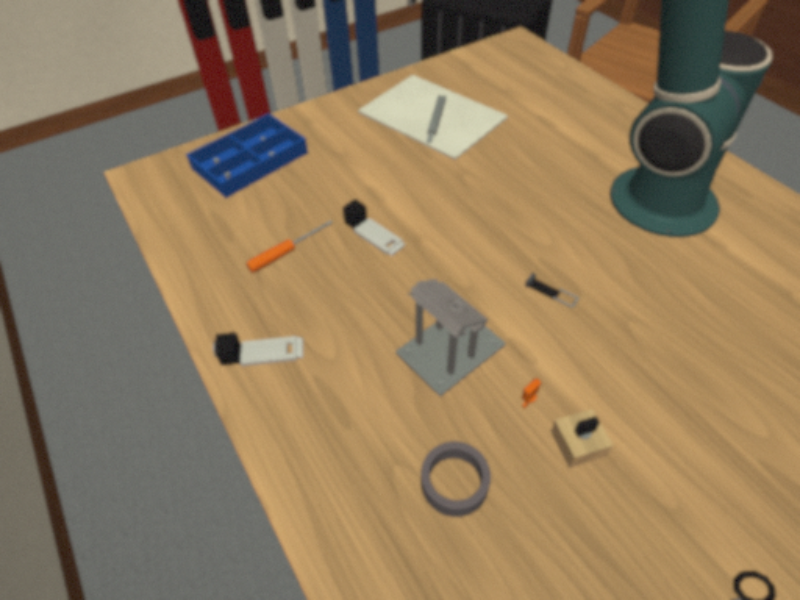

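View pics/top1.png

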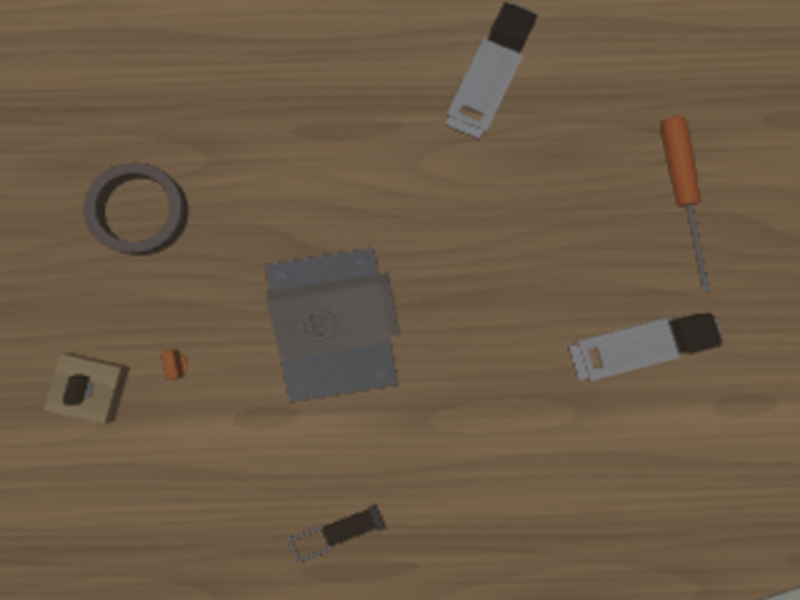

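The lamps in the top picture are at (356,220), r≈0.6 m, and (295,98), r≈0.86 m. The first one is nearest the base, so I take it. The black screw stands in the holder at (130,240), and the orange look-alike at (169,228) is to be left alone. The sleeve mouth faces world -y.

Rows cannot command a tilt directly. I will test what the arm does at its reach limit, in free space.

Emit:
carry_out --series "0.02 -0.055 0.02 0; 0.02 -0.055 0.02 0; 0.02 -0.055 0.02 0; 0.02 -0.055 0.02 0; 0.02 -0.055 0 0; 0.02 -0.055 0 0; 0.02 -0.055 0 0; 0 0 0 0" --jaw 1

```text
time: 2.1
tool_pos: [0.3686, -0.9438, 0.2938]
tcp_rot: [3.035, 0.594, 0.014]
wrist_force: [0.2, 0.7, -0.1]
width: 1.001
grip_force: 0.0
```

Emit:
carry_out --series "0.02 -0.055 0 0; 0.02 -0.055 0 0; 0.02 -0.055 0 0; 0.02 -0.055 0 0; 0 0 0 0"

```text
time: 2.72
tool_pos: [0.3906, -1.0135, 0.2477]
tcp_rot: [2.876, 0.563, 0.055]
wrist_force: [0.4, -0.0, 0.1]
width: 1.001
grip_force: 0.0
```

```bash
cat >> h.py <<'E'
def st():
    s=bot.read_state(); M=R.from_rotvec(s["tcp_rot"]).as_matrix()
    print("t",round(s["time"],2),"q",np.round(s["q"],3),"p",np.round(s["tool_pos"],4),"toolz",np.round(M[:,2],3),"tooly",np.round(M[:,1],3),"F",np.round(s["wrist_force"],1),"w",round(s["width"],3)); return s,M
E
python3 -c "
from h import *
st()"
```

```text
t 2.73 q [-1.228  1.099  0.311  0.006  1.518 -0.043] p [ 0.3906 -1.0135  0.2477] toolz [ 0.077 -0.197 -0.977] tooly [ 0.369 -0.905  0.212] F [ 0.4 -0.   0.1] w 1.001
```

Emit:
carry_out --series "0.02 -0.055 0.02 0; 0.02 -0.055 0.02 0; 0.02 -0.055 0.02 0; 0.02 -0.055 0.02 0; -0.02 0.055 0 0; -0.02 0.055 0 0; -0.02 0.055 0 0;0 0 0 0"

```text
time: 3.72
tool_pos: [0.3531, -0.918, 0.27]
tcp_rot: [2.716, 0.532, 0.093]
wrist_force: [0.7, -0.7, -0.6]
width: 1.003
grip_force: 0.0
```

```bash
python3 -c "
from h import *
st()"
```

```text
t 3.73 q [-1.233  0.627  1.095  0.013  1.042 -0.054] p [ 0.3531 -0.918   0.27  ] toolz [ 0.133 -0.345 -0.929] tooly [ 0.352 -0.86   0.369] F [ 0.7 -0.7 -0.6] w 1.003
```

Emit:
carry_out --series "-0.02 0.055 0 0; -0.02 0.055 0 0; -0.02 0.055 0 0;-0.02 0.055 0 0; -0.02 0.055 0 0; -0.02 0.055 0 0;-0.02 0.055 0 0; -0.02 0.055 0 0; -0.02 0.055 0 0; -0.02 0.055 0 0;-0.02 0.055 0 0; 0 0 0 0"

```text
time: 5.22
tool_pos: [0.1351, -0.3197, 0.2774]
tcp_rot: [2.694, 0.528, 0.096]
wrist_force: [0.2, 0.2, 0.0]
width: 1.0
grip_force: 0.0
```

Run:
```python
from h import *
st()
for n in("top","scene"):
    z=np.load(n+"0.npz"); im,d=z["im"],z["d"]; W=cloud(n,d); X,Y,Z=W[...,0],W[...,1],W[...,2]
    g=im.astype(int).mean(2); sat=np.ptp(im.astype(int),axis=2)
    def rect(m,name,pl):
        m=m&np.isfinite(Z); P=W[m]; b=cv2.minAreaRect(P[:,:2].astype(np.float32)*1000); print(n,name,m.sum(),np.round(P.mean(0),4),np.round(b[0],1),np.round(b[1],1),round(b[2],1),"z",np.round(np.percentile(P[:,2],[5,50,95]),4))
    box=lambda x0,x1,y0,y1:(X>x0)&(X<x1)&(Y>y0)&(Y<y1)
    rect(box(.5,.62,-.33,-.18)&(Z>.035),"blocktop",0)
    rect(box(.5,.62,-.33,-.18)&(Z<.025)&(sat<25)&(g>75),"tongue",0)
    rect(box(.5,.56,.26,.33)&(Z>.06),"wing",0)
    rect(box(.48,.56,.25,.34)&(Z>.028)&(Z<.045),"holder",0)
    m=box(.5,.7,-.05,.12)&(Z>.085)&np.isfinite(Z); P=W[m]
    # robust plane
    c=P;
    for k in range(8):
        A=np.c_[c[:,:2],np.ones(len(c))]; co=np.linalg.lstsq(A,c[:,2],rcond=None)[0]
        e=P[:,2]-np.c_[P[:,:2],np.ones(len(P))]@co; c=P[np.abs(e)<.004]
    nn=np.array([-co[0],-co[1],1]); nn/=np.linalg.norm(nn); print(n,"plane",len(P),len(c),np.round(nn,3),"tilt",np.degrees(np.arccos(nn[2])),"yaw",np.degrees(np.arctan2(-nn[1],-nn[0])))
    rect(m,"sleeve",0)
    yaw=np.arctan2(-nn[1],-nn[0]); ey=np.array([-np.sin(yaw),np.cos(yaw),0]); ex=np.cross(ey,nn)
    c=P[np.abs(e)<.006]; print("ext y",np.round(np.percentile(c@ey,[.5,2,98,99.5]),4),"x",np.round(np.percentile(c@ex,[.5,2,98,99.5]),4),"n",np.round(np.median(c@nn),4))
```

```text
t 5.22 q [-1.266 -0.75   2.392  0.027  1.1   -0.089] p [ 0.1351 -0.3197  0.2774] toolz [ 0.14  -0.364 -0.921] tooly [ 0.349 -0.852  0.39 ] F [0.2 0.2 0. ] w 1.0
top blocktop 237 [ 0.5627 -0.2939  0.0433] [ 563.  -296.2] [36. 39.] 13.4 z [0.038  0.0437 0.0467]
top tongue 741 [ 0.548  -0.2334  0.0075] [ 558.5 -255.4] [ 61.9 163.6] 27.0 z [0.003  0.0077 0.011 ]
top wing 76 [0.5206 0.2963 0.0688] [520.3 297. ] [12.7 29.5] 77.7 z [0.0637 0.0691 0.0724]
top holder 554 [0.5206 0.2954 0.0358] [520.5 297.4] [61.  59.7] 74.7 z [0.0326 0.0359 0.0389]
top plane 1479 1244 [-0.492 -0.072  0.868] tilt 29.810535997600986 yaw 8.307884527550742
top sleeve 1479 [0.5876 0.051  0.1211] [587.5  50.8] [ 67.1 108.8] 8.0 z [0.105  0.122  0.1351]
ext y [-0.0885 -0.0863  0.0176  0.0191] x [0.5331 0.5341 0.5991 0.5998] n -0.186
scene blocktop 108 [ 0.5626 -0.2889  0.0413] [ 562.  -293.1] [34.9 39. ] 13.6 z [0.0359 0.0419 0.0447]
scene tongue 298 [ 0.5473 -0.2303  0.0061] [ 547.4 -228.9] [ 41.6 105. ] 15.2 z [0.0034 0.0062 0.0087]
scene wing 88 [0.5216 0.3009 0.0667] [520.9 300.5] [12.7 30. ] 75.2 z [0.0608 0.0672 0.07  ]
scene holder 596 [0.5242 0.3027 0.0346] [519.6 300.2] [61.3 62.2] 74.1 z [0.0315 0.0345 0.0373]
scene plane 1022 453 [-0.36  -0.026  0.933] tilt 21.148353451386335 yaw 4.20006128650729
scene sleeve 1022 [0.5931 0.0607 0.1188] [585.9  53. ] [ 68.8 110.5] 7.8 z [0.0964 0.1212 0.1337]
ext y [-0.0443 -0.0422  0.0646  0.0656] x [0.5528 0.5557 0.6228 0.624 ] n -0.1012
```

Emit:
carry_out --series "-0.02 0.05 0 0; -0.02 0.05 0 0; -0.02 0.05 0 0;-0.02 0.05 0 0; 0 0 0 0"

```text
time: 5.85
tool_pos: [0.1113, -0.22, 0.2823]
tcp_rot: [2.797, 0.547, 0.054]
wrist_force: [0.4, -0.5, 0.1]
width: 1.0
grip_force: 0.0
```

```bash
python3 -c "
from h import *
st()"
```

```text
t 5.85 q [-1.173 -0.943  2.424 -0.023  1.368  0.012] p [ 0.1113 -0.22    0.2823] toolz [ 0.091 -0.274 -0.957] tooly [ 0.363 -0.886  0.288] F [ 0.4 -0.5  0.1] w 1.0
```

Emit:
carry_out --series "0.02 -0.05 -0.03 0; 0.02 -0.05 -0.06 0; 0 0 -0.06 0; -0.02 0.05 0 0; -0.02 0.05 0 0; -0.02 0.05 0 0; -0.02 0.05 0 0; -0.02 0.05 0 0; -0.02 0.05 0 0; 0 0 0 0"

```text
time: 7.1
tool_pos: [0.1415, -0.1099, 0.1924]
tcp_rot: [2.914, 0.578, -0.062]
wrist_force: [-0.1, -0.0, 0.5]
width: 0.999
grip_force: 0.0
```

```bash
python3 -c "
from h import *
st()"
```

```text
t 7.1 q [-0.508 -0.943  2.567 -0.158  1.44   0.686] p [ 0.1415 -0.1099  0.1924] toolz [-0.007 -0.175 -0.985] tooly [ 0.382 -0.91   0.158] F [-0.1 -0.   0.5] w 0.999
```

Run:
```python
import numpy as np
D=[(.265,1.605,1.274,.674,.244),(1.099,.311,1.518,1.0862,.2477),(.627,1.095,1.042,.9836,.27),(-.75,2.392,1.1,.347,.2774),(-.943,2.424,1.368,.2466,.2823)]
A=[];b=[]
for q2,q3,q5,r,z in D:
    s,c=np.sin,np.cos; e=q2+q3; t=e+q5
    A+=[[1,0,s(q2),s(e),c(e),s(t)],[0,1,c(q2),c(e),-s(e),c(t)]]; b+=[r,z]
x,res,_,_=np.linalg.lstsq(np.array(A),np.array(b),rcond=None); print(np.round(x,3),np.round(np.array(A)@x-b,4))
a,h,L1,L2,o,d=x
for z in(.05,.1,.15,.2,.25,.3):
  for T in (0,.17,.52):
    # min and max r tool tilt T
    rs=[]
    for q2 in np.linspace(-.94,2.18,1500):
      q3=np.linspace(.31,2.57,400); e=q2+q3; t=np.pi-T; q5=t-e
      zz=h+L1*np.cos(q2)+L2*np.cos(e)-o*np.sin(e)+d*np.cos(t); rr=a+L1*np.sin(q2)+L2*np.sin(e)+o*np.cos(e)+d*np.sin(t)
      k=(np.abs(zz-z)<.002)&(q5>0)&(q5<2.66)
      rs+=list(rr[k])
    print(z,T,round(min(rs),3),round(max(rs),3))
```

```text
[0.001 0.254 0.512 0.565 0.001 0.336] [-0.      0.0001 -0.0001 -0.0001  0.0002 -0.0002 -0.0003  0.0001  0.0002
  0.0001]
0.05 0 0.277 1.057
0.05 0.17 0.336 1.114
0.05 0.52 0.462 1.228
0.1 0 0.247 1.049
0.1 0.17 0.307 1.107
0.1 0.52 0.442 1.223
0.15 0 0.2 1.039
0.15 0.17 0.262 1.098
0.15 0.52 0.41 1.215
0.2 0 0.153 1.027
0.2 0.17 0.209 1.085
0.2 0.52 0.36 1.205
0.25 0 0.152 1.012
0.25 0.17 0.209 1.07
0.25 0.52 0.32 1.193
0.3 0 0.147 0.994
0.3 0.17 0.204 1.053
0.3 0.52 0.319 1.177
```

Emit:
carry_out --series "0.045 -0.04 0 10; 0.045 -0.04 0 10; 0.045 -0.04 0 10; 0.045 -0.04 -0.03 10; 0 0 -0.06 10; -0.038 0.032 0 0; -0.038 0.032 0 0; -0.038 0.032 0 0; -0.025 0.021 0 0; -0.025 0.021 0 0; 0 0 0 0"

```text
time: 8.48
tool_pos: [0.1889, -0.1643, 0.1511]
tcp_rot: [2.447, 1.755, 0.028]
wrist_force: [0.6, 0.0, -0.2]
width: 1.004
grip_force: 0.0
```

```bash
python3 -c "
from h import *
st()"
```

```text
t 8.47 q [-8.170e-01 -7.260e-01  2.567e+00  1.000e-03  1.168e+00 -4.910e-01] p [ 0.1889 -0.1643  0.1511] toolz [ 0.091 -0.095 -0.991] tooly [ 0.942 -0.315  0.116] F [ 0.6  0.  -0.2] w 1.004
```

Emit:
carry_out --series "-0.03 0.028 -0.03 0; -0.03 0.028 -0.03 0; -0.03 0.028 -0.03 0; 0 0 0 0"

```text
time: 8.98
tool_pos: [0.1648, -0.1294, 0.1575]
tcp_rot: [2.513, 1.806, -0.006]
wrist_force: [-1.1, -0.3, -0.3]
width: 0.998
grip_force: 0.0
```

```bash
python3 -c "
from h import *
st()"
```

```text
t 8.97 q [-0.765 -0.775  2.569 -0.013  1.303 -0.438] p [ 0.1648 -0.1294  0.1575] toolz [ 0.024 -0.04  -0.999] tooly [ 0.947 -0.318  0.036] F [-1.1 -0.3 -0.3] w 0.998
```

Emit:
carry_out --series "-0.025 0.035 -0.03 0; 0.03 -0.015 0.03 0; 0.051 -0.023 0 4; 0.051 -0.023 0 4; 0.051 -0.023 0 4; 0.051 -0.023 0 4; 0.051 -0.023 0 4; 0.051 -0.023 0 4; 0.051 -0.023 0 4; 0.03 -0.02 0 4; 0 0 0 0"

```text
time: 10.35
tool_pos: [0.5809, -0.3061, 0.1895]
tcp_rot: [1.931, 2.446, -0.01]
wrist_force: [0.3, 0.1, -0.6]
width: 0.999
grip_force: 0.0
```

```bash
python3 -c "
from h import *
st()"
```

```text
t 10.35 q [-0.518  0.253  1.722 -0.011  1.142 -0.747] p [ 0.5809 -0.3061  0.1895] toolz [ 0.016 -0.021 -1.   ] tooly [0.973 0.232 0.011] F [ 0.3  0.1 -0.6] w 0.999
```

Emit:
carry_out --series "-0.018 0.0116 -0.05 0; 0 0 -0.06 0; 0 0 -0.04 0; 0 0 -0.0165 0; 0 0 0 0" --jaw 1 --grip_force 80

```text
time: 10.98
tool_pos: [0.5599, -0.2915, 0.0239]
tcp_rot: [1.933, 2.448, -0.011]
wrist_force: [-0.2, 0.2, -0.0]
width: 1.004
grip_force: 0.0
```

Emit:
carry_out --series "0 0 0 0; 0 0 0 0; 0 0 0 0; 0 0 0 0; 0 0 0 0; 0 0 0 0" --jaw -1

```text
time: 11.72
tool_pos: [0.5625, -0.2924, 0.0273]
tcp_rot: [1.928, 2.445, -0.01]
wrist_force: [0.2, -1.4, 5.8]
width: 0.409
grip_force: 80.3
```

```bash
python3 -c "
from h import *
s,M=st(); print(s['grip_force'])"
```

```text
t 11.72 q [-0.513  0.385  1.886 -0.014  0.844 -0.74 ] p [ 0.5625 -0.2924  0.0273] toolz [ 0.019 -0.022 -1.   ] tooly [0.972 0.233 0.013] F [ 0.2 -1.4  5.8] w 0.409
80.3351891040802
```

Emit:
carry_out --series "0 0 0.03 0; 0 0 0.06 -1.3; 0 0 0.06 -1.3; 0 0 0.06 -1.3; 0 0 0.03 -1.3; 0.04 0.047 0 0; 0.04 0.047 0 0; 0.04 0.047 0 0; 0.04 0.047 0 0; 0.04 0.047 0 0; 0.04 0.047 0 0; 0.04 0.047 0 0; 0.04 0.047 0 0; 0.04 0.047 0 0; 0.059 0.0086 0 0; 0.059 0.0086 0 0; 0.059 0.0086 0 0; 0.059 0.0086 0 0; 0.059 0.0086 0 0"

```text
time: 14.1
tool_pos: [1.0619, 0.1515, 0.2165]
tcp_rot: [1.976, 2.289, 0.146]
wrist_force: [0.6, 0.8, -2.2]
width: 0.411
grip_force: 82.2
```

```bash
python3 -c "
from h import *
s,M=st(); print(s['grip_force'])"
```

```text
t 14.1 q [ 0.125  1.125  0.313 -0.021  1.556 -0.023] p [1.0619 0.1515 0.2165] toolz [ 0.149 -0.002 -0.989] tooly [0.978 0.146 0.147] F [ 0.6  0.8 -2.2] w 0.411
82.21011400222778
```

Emit:
carry_out --series "0.059 0.0086 0.02 0; 0.059 0.0086 0.02 0; 0.059 0.0086 0.02 0; 0.059 0.0086 0.02 0; 0.059 0.0086 0.02 0; 0.059 0.0086 0.02 0; 0 0 0 0"

```text
time: 14.98
tool_pos: [1.141, 0.1619, 0.2542]
tcp_rot: [1.843, 2.141, 0.421]
wrist_force: [-0.4, 0.4, -1.7]
width: 0.41
grip_force: 82.4
```

```bash
python3 -c "
from h import *
s,M=st(); print(s['grip_force'])"
```

```text
t 14.97 q [ 0.123  1.111  0.313 -0.015  1.307 -0.025] p [1.141  0.1619 0.2542] toolz [ 0.398  0.035 -0.917] tooly [0.906 0.141 0.398] F [-0.4  0.4 -1.7] w 0.41
82.3699700832367
```

Emit:
carry_out --series "0.059 0.0086 0.02 0; 0.059 0.0086 0.02 0; 0.045 0.006 0.015 0; 0 0 0 0"

```text
time: 15.48
tool_pos: [1.1772, 0.1661, 0.2712]
tcp_rot: [1.777, 2.067, 0.538]
wrist_force: [-0.0, -0.3, -2.9]
width: 0.412
grip_force: 82.4
```

```bash
python3 -c "
from h import *
s,M=st(); print(np.degrees(np.arcsin(M[2,1])))"
```

```text
t 15.47 q [ 0.122  1.113  0.312 -0.011  1.185 -0.027] p [1.1772 0.1661 0.2712] toolz [ 0.504  0.051 -0.862] tooly [0.852 0.136 0.506] F [-0.  -0.3 -2.9] w 0.412
30.405700273951002
```

```bash
cat >> h.py <<'E'
def ray(n,uv,z):
    K,p,r=cal(n); v=r@np.linalg.inv(K)@np.array([uv[0],uv[1],1.]); return p+v*(z-p[2])/v[2]
E
python3 - <<'E'
from h import *
print(ray("top",(227.6,209.1),.1225),ray("scene",(292.5,193.9),.1225))
s,M=st(); 
Mg=R.from_rotvec([1.928,2.445,-.01]).as_matrix(); yaw=np.arctan2(Mg[1,1],Mg[0,1])
L=np.array([[np.cos(yaw),-np.sin(yaw),0],[np.sin(yaw),np.cos(yaw),0],[0,0,1]])
Lt=Mg.T@L; np.save("Lt.npy",Lt); print("lamp axes now\n",np.round(M@Lt,3))
z=np.load("top0.npz"); im=z["im"]; a=cv2.resize(im[175:250,190:290],(800,600),interpolation=cv2.INTER_CUBIC); 
z=np.load("scene0.npz"); b=cv2.resize(z["im"][165:225,250:330],(800,600),interpolation=cv2.INTER_CUBIC)
cv2.imwrite("pics/sl.png",cv2.resize(np.hstack([a,b]),(800,300)))
E
```

```text
[0.58251051 0.06230765 0.1225    ] [0.5762067  0.06546386 0.1225    ]
t 15.47 q [ 0.122  1.113  0.312 -0.011  1.185 -0.027] p [1.1772 0.1661 0.2712] toolz [ 0.504  0.051 -0.862] tooly [0.852 0.136 0.506] F [-0.  -0.3 -2.9] w 0.412
lamp axes now
 [[ 0.858 -0.156 -0.49 ]
 [ 0.137  0.988 -0.075]
 [ 0.496 -0.003  0.869]]
```

View pics/sl.png

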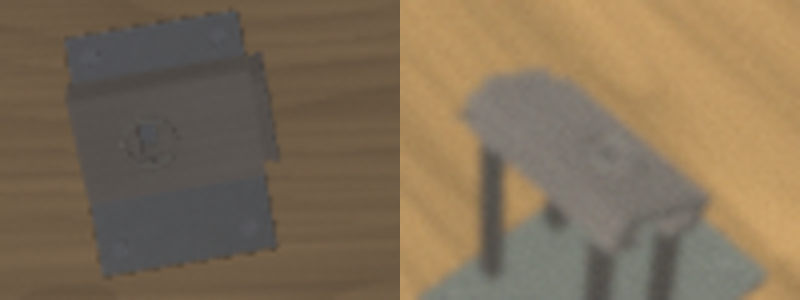

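Run:
```python
from h import *
off=np.array([-.0015,-.0002,0])
print(ray("top",(227.75,210.5),.1226)-off,ray("scene",(292.4,195),.1226)-off,ray("top",(232.75,210.75),.008))
for n in("top","scene"):
    im,d=np.load(n+"0.npz")["im"],np.load(n+"0.npz")["d"]; W=cloud(n,d); 
    for A in[(.60,.0),(.57,.06)]:
        pass
    m=(np.abs(W[...,2]-.008)<.006)&(W[...,0]>.48)&(W[...,0]<.7)&(W[...,1]>-.05)&(W[...,1]<.13)
    hsv=im.astype(int); m&=(hsv[...,2]-hsv[...,0]<12)
    b=cv2.minAreaRect(W[m][:,:2].astype(np.float32)*1000); print(n,m.sum(),b)
    # table height check
    t=(W[...,0]>.35)&(W[...,0]<.5)&(W[...,1]>-.2)&(W[...,1]<-.05); print("table z",np.nanmedian(W[...,2][t]))
```

```text
[0.58094301 0.06224046 0.1226    ] [0.57988468 0.06825384 0.1226    ] [0.58011476 0.05735505 0.008     ]
top 1288 ((581.43115234375, 58.968196868896484), (147.86563110351562, 107.93557739257812), 8.01489543914795)
table z -0.00019155191095698854
scene 1341 ((581.8030395507812, 63.789276123046875), (144.2457733154297, 105.82095336914062), 7.9994730949401855)
table z -0.0017779505139596807
```

Emit:
carry_out --series "-0.048 -0.027 0 -0.5; -0.048 -0.027 0 -0.5; -0.048 -0.027 0 0; -0.048 -0.027 0 0; -0.048 -0.027 0 0; -0.048 -0.027 0 0; -0.048 -0.027 0 0; -0.048 -0.027 0 0; -0.048 -0.027 0 0; -0.048 -0.027 0 0; -0.048 -0.027 0 0; -0.047 -0.027 0 0; 0 0 -0.05 0; 0 0 -0.05 0; 0 0 -0.04 0; 0 0 0 0; 0 0 0 0"

```text
time: 17.6
tool_pos: [0.6193, -0.1512, 0.1358]
tcp_rot: [1.788, 2.048, 0.536]
wrist_force: [2.0, 0.6, -2.4]
width: 0.41
grip_force: 82.2
```

Run:
```python
from h import *
s,M=st(); print(np.round(M@np.load("Lt.npy"),3))
o=[]
for n in("top","scene"):
    im,d=eyes.read_camera(n); np.savez(f"{n}1.npz",im=im,d=d)
    c=proj(n,[.59,-.05,.13])[0].astype(int); print(n,c); x0,y0=c-[60,45]; o.append(cv2.resize(im[y0:y0+90,x0:x0+120],(400,300),interpolation=cv2.INTER_CUBIC))
cv2.imwrite("pics/pre.png",np.hstack(o))
```

```text
t 17.6 q [-0.405  0.051  2.163  0.521  0.503 -0.946] p [ 0.6193 -0.1512  0.1358] toolz [ 0.509  0.043 -0.86 ] tooly [0.851 0.124 0.51 ] F [ 2.   0.6 -2.4] w 0.41
[[ 0.857 -0.141 -0.495]
 [ 0.124  0.99  -0.067]
 [ 0.499 -0.004  0.866]]
top [279 204]
scene [260 164]
```

View pics/pre.png

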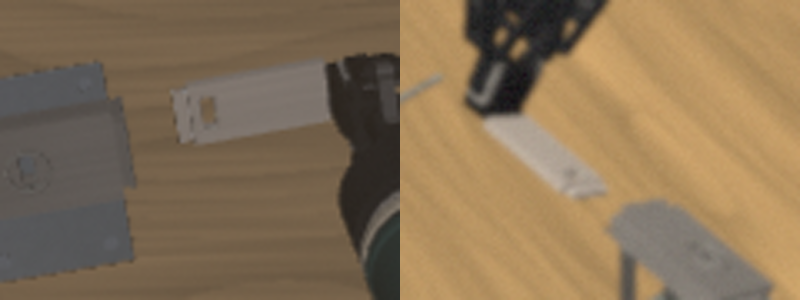

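```bash
cat >> h.py <<'E'
c8,s8=np.cos(np.radians(8)),np.sin(np.radians(8)); h3=np.sqrt(3)/2
RS=np.array([[h3*c8,-s8,-.5*c8],[h3*s8,c8,-.5*s8],[.5,0,h3]])
S0=np.array([.581,.065,.12])
E
python3 - <<'E'
from h import *
s,M=st(); t=(s["tool_pos"]-S0)@RS; print("tcp in sleeve",np.round(t*1e3,1))
for n in("top","scene"):
    z=np.load(n+"1.npz"); im,W=z["im"].astype(int),cloud(n,z["d"]); V=(W-S0)@RS*1e3
    g=im.mean(2); 
    box=(W[...,2]>.06)&(V[...,0]>-45)&(V[...,0]<45)&(np.abs(V[...,2])<35)
    print(n,"seat",np.round((ray(n,(227.5,210.2) if n=="top" else (292.4,195),.1226)-S0)@RS*1e3,1))
    for nm,m in(("sleeve",box&(V[...,1]>-64)&(V[...,1]<45)),("tongue",box&(V[...,1]<-75)&(V[...,1]>-150)&(g>(g[box&(V[...,1]<-85)&(V[...,1]>-130)].max()*.6)))):
        P=V[m]; zz=np.median(P[:,2]); Q=P[np.abs(P[:,2]-zz)<5]
        print(n,nm,len(P),"z",round(zz,1),"grad",np.round(np.linalg.lstsq(np.c_[Q[:,:2],np.ones(len(Q))],Q[:,2],rcond=None)[0][:2],3))
        for y in range(-150,50,20):
            q=Q[(Q[:,1]>y)&(Q[:,1]<y+20)]
            if len(q)>15: print("  y",y,len(q),"x",np.round(np.percentile(q[:,0],[2,98]),1),"mid",round(np.percentile(q[:,0],[2,98]).mean(),1),"z",round(np.median(q[:,2]),1))
        print("  yext",np.round(np.percentile(Q[:,1],[.5,2,98,99.5]),1))
E
```

```text
t 17.7 q [-0.405  0.05   2.162  0.521  0.503 -0.947] p [ 0.6202 -0.1515  0.1372] toolz [ 0.511  0.042 -0.859] tooly [0.85  0.124 0.512] F [-0.3 -0.2 -2.4] w 0.409
tcp in sleeve [  16.1 -219.9   10.5]
top seat [ 0.2 -2.3  2.9]
top sleeve 1411 z 0.1 grad [0.002 0.004]
  y -70 162 x [-32.   32.4] mid 0.2 z -0.3
  y -50 247 x [-32.1  32.6] mid 0.3 z 0.4
  y -30 250 x [-32.1  32.5] mid 0.2 z 0.3
  y -10 217 x [-32.4  33. ] mid 0.3 z 0.5
  y 10 245 x [-32.1  32.7] mid 0.3 z 0.4
  y 30 118 x [-32.5  32.1] mid -0.2 z 0.1
  yext [-63.1 -61.3  37.3  39. ]
top tongue 371 z -10.8 grad [-0.012 -0.02 ]
  y -150 167 x [-5.5 36.8] mid 15.6 z -10.4
  y -130 135 x [-7.7 36.5] mid 14.4 z -10.9
  y -110 56 x [-4.4 32.9] mid 14.3 z -11.2
  yext [-149.6 -149.  -103.3 -102.7]
scene seat [-0.6  3.4  3.3]
scene sleeve 968 z -1.1 grad [-0.022 -0.003]
  y -70 71 x [-32.6  31.2] mid -0.7 z -0.7
  y -50 113 x [-33.3  31.6] mid -0.8 z -0.4
  y -30 119 x [-34.1  31.3] mid -1.4 z -0.3
  y -10 120 x [-33.3  31.9] mid -0.7 z -0.4
  y 10 136 x [-33.3  31.6] mid -0.8 z -0.5
  y 30 99 x [-33.5  31.1] mid -1.2 z -0.9
  yext [-63.1 -61.5  41.6  42. ]
scene tongue 212 z -11.1 grad [-0.022 -0.026]
  y -150 76 x [-7.8 36.8] mid 14.5 z -10.8
  y -130 72 x [-7.8 36.5] mid 14.3 z -11.1
  y -110 46 x [-2.7 32.8] mid 15.1 z -11.7
  yext [-150.  -149.3  -99.9  -99.6]
```

Emit:
carry_out --series "-0.0151 -0.0021 -0.0035 0; -0.0035 0.025 0 0; 0 0 0 0; 0 0 0 0"

```text
time: 18.2
tool_pos: [0.5996, -0.1281, 0.1309]
tcp_rot: [1.788, 2.05, 0.536]
wrist_force: [0.2, -0.5, -1.6]
width: 0.409
grip_force: 82.4
```

```bash
cat > tl.py <<'E'
from h import *
s,M=st(); t=(s["tool_pos"]-S0)@RS; print("tcp in sleeve",np.round(t*1e3,1)); print("lamp ax in sleeve",np.round(RS.T@M@np.load("Lt.npy"),3).tolist())
for n in("top","scene"):
    im,d=eyes.read_camera(n); np.savez(f"{n}2.npz",im=im,d=d); im=im.astype(int); W=cloud(n,d); V=(W-S0)@RS*1e3
    g=im.mean(2); b0=(V[...,0]>-45)&(V[...,0]<45)&(np.abs(V[...,2]+6)<14)
    for nm,y0,y1 in(("sleeve",-55,35),("tongue",-128,-88),("tongue",-108,-88)):
        m=b0&(V[...,1]>y0)&(V[...,1]<y1)
        if nm=="tongue": m&=(g>.6*g[m].max())
        Q=V[m]; zz=np.median(Q[:,2]); Q=Q[abs(Q[:,2]-zz)<5]; xp=np.percentile(Q[:,0],[2,98])
        print(n,nm,len(Q),"x",np.round(xp,1),"mid",round(xp.mean(),1),"z",round(zz,1),"grad",np.round(np.linalg.lstsq(np.c_[Q[:,:2],np.ones(len(Q))],Q[:,2],rcond=None)[0][:2],3))
E
python3 tl.py
```

```text
t 18.2 q [-0.375  0.008  2.217  0.51   0.482 -0.914] p [ 0.5996 -0.1281  0.1309] toolz [ 0.508  0.043 -0.86 ] tooly [0.852 0.124 0.509] F [ 0.2 -0.5 -1.6] w 0.409
tcp in sleeve [  -1.9 -193.8   13.7]
lamp ax in sleeve [[1.0, -0.004, 0.002], [0.004, 1.0, 0.002], [-0.002, -0.002, 1.0]]
top sleeve 1097 x [-32.4  32.5] mid 0.0 z 0.0 grad [-0.007  0.006]
top tongue 301 x [-23.7  20. ] mid -1.9 z -6.6 grad [ 0.002 -0.014]
top tongue 140 x [-24.   19.9] mid -2.0 z -6.8 grad [0.    0.005]
scene sleeve 543 x [-34.   31.8] mid -1.1 z -0.8 grad [-0.019  0.003]
scene tongue 140 x [-25.1  20. ] mid -2.6 z -7.5 grad [-0.03  -0.019]
scene tongue 72 x [-25.2  20.9] mid -2.2 z -7.6 grad [-0.027  0.003]
```

Emit:
carry_out --series "0.0011 0.0002 0.0013 0; -0.0017 0.0119 0 0; -0.0017 0.0119 0 0; 0 0 0 0"

```text
time: 18.8
tool_pos: [0.5968, -0.1024, 0.1312]
tcp_rot: [1.788, 2.053, 0.536]
wrist_force: [0.2, 0.1, -2.6]
width: 0.412
grip_force: 82.4
```

Emit:
carry_out --series "-0.0017 0.0119 0 0; -0.0017 0.0119 0 0; 0 0 0 0"

```text
time: 19.18
tool_pos: [0.5937, -0.0791, 0.1315]
tcp_rot: [1.788, 2.052, 0.536]
wrist_force: [-0.5, -0.4, -2.0]
width: 0.408
grip_force: 82.4
```

```bash
sed -i 's/-128,-88/-110,-72/; s/-108,-88/-85,-72/' tl.py; python3 tl.py
```

```text
t 19.18 q [-0.275 -0.029  2.252  0.428  0.45  -0.755] p [ 0.5937 -0.0791  0.1315] toolz [ 0.507  0.045 -0.861] tooly [0.852 0.124 0.508] F [-0.5 -0.4 -2. ] w 0.408
tcp in sleeve [  -0.7 -144.5   13.6]
lamp ax in sleeve [[1.0, -0.005, 0.003], [0.005, 1.0, 0.001], [-0.003, -0.001, 1.0]]
top sleeve 1094 x [-32.2  32.6] mid 0.2 z 0.1 grad [-0.006 -0.001]
top tongue 321 x [-21.6  22. ] mid 0.2 z -6.6 grad [-0.017 -0.011]
top tongue 109 x [-22.1  21.2] mid -0.4 z -6.7 grad [-0.02   0.033]
scene sleeve 545 x [-33.9  32.1] mid -0.9 z -0.8 grad [-0.019  0.002]
scene tongue 137 x [-23.9  20.8] mid -1.6 z -7.4 grad [-0.045 -0.003]
scene tongue 43 x [-22.8  19.7] mid -1.5 z -7.3 grad [-0.052 -0.006]
```

Emit:
carry_out --series "-0.0015 0.0104 0 0; -0.0015 0.0104 0 0; -0.0015 0.0104 0 0; -0.0015 0.0104 0 0; 0 0 0 0"

```text
time: 19.9
tool_pos: [0.5879, -0.0383, 0.1315]
tcp_rot: [1.789, 2.051, 0.536]
wrist_force: [0.5, 0.4, -2.5]
width: 0.41
grip_force: 82.4
```

Run:
```python
from h import *
s,M=st(); t=(s["tool_pos"]-S0)@RS; print("tcp in sleeve",np.round(t*1e3,1))
im,d=eyes.read_camera("top"); a=cv2.resize(im[180:240,200:280],(800,600),interpolation=cv2.INTER_CUBIC); 
im2,d2=eyes.read_camera("scene"); b=cv2.resize(im2[165:225,250:330],(800,600),interpolation=cv2.INTER_CUBIC)
o=np.hstack([cv2.resize(a,(400,300)),cv2.resize(b,(400,300))]); o=np.clip(o.astype(float)*1.6,0,255).astype(np.uint8)
cv2.imwrite("pics/ins.png",o)
```

```text
t 19.9 q [-0.185 -0.055  2.277  0.338  0.424 -0.595] p [ 0.5879 -0.0383  0.1315] toolz [ 0.507  0.044 -0.861] tooly [0.852 0.124 0.508] F [ 0.5  0.4 -2.5] w 0.41
tcp in sleeve [  -0.8 -103.2   13.7]
```

View pics/ins.png

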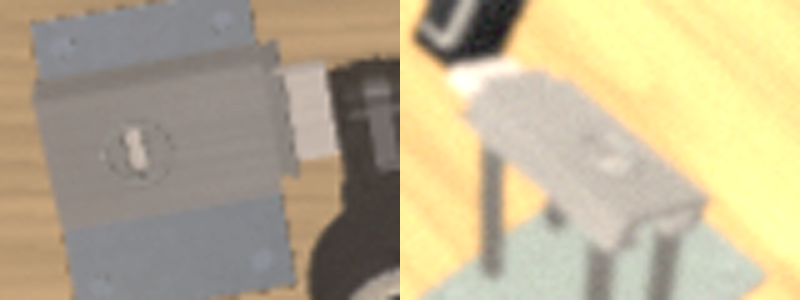

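```bash
cat > br.py <<'E'
from h import *
s,M=st(); t=(s["tool_pos"]-S0)@RS; print("tcp in sleeve",np.round(t*1e3,1))
for n,c in(("top",np.array([227.6,210.3])),("scene",np.array([292.4,195]))):
    im,_=eyes.read_camera(n); g=im.astype(np.float32).mean(2)
    P=proj(n,S0); d=c-proj(n,S0+RS[:,2]*.003)[0]
    row=[]
    for y in np.arange(-12,12.1,1):
        p=proj(n,S0+RS@np.array([[x,y,0] for x in(-6,-3,0,3,6)]).T.T/1e3 if 0 else [S0+RS@(np.array([x,y,0])/1e3) for x in(-6,-3,0,3,6)])+d
        row.append(cv2.remap(g,p[:,0].astype(np.float32),p[:,1].astype(np.float32),cv2.INTER_LINEAR).mean())
    print(n,np.round(row).astype(int))
E
python3 br.py
```

```text
t 20.0 q [-0.186 -0.055  2.277  0.338  0.424 -0.595] p [ 0.5879 -0.0387  0.1314] toolz [ 0.507  0.044 -0.861] tooly [0.853 0.123 0.508] F [ 0.  -0.1 -1.8] w 0.407
tcp in sleeve [  -0.9 -103.7   13.7]
top [ 84  86  87  87  87  87  86  85  85  89  97 107 113 113 112 108 101  92
  85  82  83  86  86  85  84]
scene [117 119 119 119 119 119 119 119 120 122 124 127 129 131 132 133 133 132
 131 129 126 124 122 121 119]
```

Emit:
carry_out --series "-0.0006 0.0045 0 0; 0 0 0 0; 0 0 0 0"

```text
time: 20.48
tool_pos: [0.5872, -0.0338, 0.1314]
tcp_rot: [1.79, 2.05, 0.536]
wrist_force: [0.5, 0.7, -2.0]
width: 0.408
grip_force: 82.3
```

```bash
python3 br.py
```

```text
t 20.48 q [-0.175 -0.057  2.279  0.327  0.421 -0.575] p [ 0.5872 -0.0338  0.1314] toolz [ 0.507  0.044 -0.861] tooly [0.853 0.123 0.508] F [ 0.5  0.7 -2. ] w 0.408
tcp in sleeve [ -0.9 -98.7  13.7]
top [ 84  86  86  86  86  86  86  86  86  88  89  88  88  88  90  97 103  99
  88  82  83  86  86  85  84]
scene [116 118 119 119 119 119 119 119 119 121 124 127 130 132 133 135 135 134
 132 130 128 126 123 121 119]
```

Emit:
carry_out --series "-0.0003 0.0022 0 0; 0 0 0 0; 0 0 0 0"

```text
time: 20.95
tool_pos: [0.5868, -0.0316, 0.1314]
tcp_rot: [1.79, 2.051, 0.536]
wrist_force: [1.5, -0.1, -1.9]
width: 0.406
grip_force: 82.3
```

```bash
python3 br.py
```

```text
t 20.95 q [-0.169 -0.059  2.28   0.321  0.42  -0.566] p [ 0.5868 -0.0316  0.1314] toolz [ 0.506  0.044 -0.861] tooly [0.853 0.123 0.508] F [ 1.5 -0.1 -1.9] w 0.406
tcp in sleeve [ -0.9 -96.4  13.7]
top [84 85 86 87 87 87 86 86 86 87 89 89 88 88 87 84 81 79 79 80 83 86 86 85
 84]
scene [117 118 119 119 119 119 119 119 120 121 123 126 129 131 133 134 134 133
 132 130 128 126 124 122 121]
```

Emit:
carry_out --series "0 0 0 0; 0 0 0 0; 0 0 0 0; 0 0 0 0" --jaw 1

```text
time: 21.55
tool_pos: [0.5869, -0.0317, 0.1315]
tcp_rot: [1.79, 2.05, 0.535]
wrist_force: [0.1, 0.1, -0.5]
width: 0.999
grip_force: 0.0
```

```bash
python3 br.py
```

```text
t 21.55 q [-0.17  -0.059  2.28   0.321  0.42  -0.566] p [ 0.5869 -0.0317  0.1315] toolz [ 0.507  0.044 -0.861] tooly [0.853 0.123 0.508] F [ 0.1  0.1 -0.5] w 0.999
tcp in sleeve [ -0.9 -96.6  13.7]
top [84 85 86 87 87 87 86 86 85 87 88 88 88 88 87 85 82 81 80 80 83 86 86 85
 84]
scene [117 118 118 119 119 119 119 119 119 120 122 124 127 130 132 133 133 132
 131 129 127 124 122 121 120]
```

Emit:
carry_out --series "-0.01 -0.0009 0.017 0; -0.02 -0.0017 0.034 0; -0.02 -0.0017 0.034 0; 0 0 0.02 0"

```text
time: 22.15
tool_pos: [0.5364, -0.0362, 0.2384]
tcp_rot: [1.788, 2.049, 0.536]
wrist_force: [0.7, -0.3, -0.9]
width: 1.001
grip_force: 0.0
```

```bash
python3 br.py
```

```text
t 22.15 q [-0.204 -0.307  2.264  0.233  0.681 -0.484] p [ 0.5364 -0.0362  0.2384] toolz [ 0.508  0.043 -0.86 ] tooly [0.852 0.123 0.51 ] F [ 0.7 -0.3 -0.9] w 1.001
tcp in sleeve [  8.8 -94.  131.7]
top [83 85 86 86 86 86 85 85 84 86 87 87 87 87 86 84 81 80 79 79 82 85 84 84
 83]
scene [117 117 118 118 118 119 119 119 119 120 121 123 126 128 130 132 132 131
 130 129 127 124 122 120 118]
```

Emit:
carry_out --series "-0.0295 0.0495 -0.005 5.6; -0.0295 0.0495 -0.005 5.6; -0.0295 0.0495 -0.005 5.6; -0.0295 0.0495 -0.005 5.6; -0.0295 0.0495 -0.005 5.6; -0.0295 0.0495 -0.005 5.6; -0.0295 0.0495 -0.005 5.6; -0.0295 0.0495 -0.005 5.6; 0 0 -0.04 0; 0 0 -0.04 0; -0.04 -0.048 0 0; -0.04 -0.048 0 0; -0.04 -0.048 -0.02 0; -0.04 -0.048 -0.02 0; -0.04 -0.048 -0.02 0; -0.04 -0.048 -0.02 0; -0.04 -0.048 -0.02 0"

```text
time: 24.38
tool_pos: [0.1585, 0.1926, 0.1996]
tcp_rot: [0.965, 2.844, 0.412]
wrist_force: [0.6, -0.4, 0.5]
width: 1.002
grip_force: 0.0
```

Run:
```python
from h import *
st()
for n in("top","scene"):
    im,d=eyes.read_camera(n); np.savez(f"{n}3.npz",im=im,d=d); W=cloud(n,d); V=(W-S0)@RS*1e3
    m=(abs(V[...,0])<40)&(V[...,1]>-125)&(V[...,1]<-72)&(V[...,2]>18)&(V[...,2]<40); Q=V[m]
    print(n,len(Q),np.round(np.percentile(Q,[3,50,97],axis=0),1).tolist()); Q=Q[abs(Q[:,2]-np.median(Q[:,2]))<5]
    print(np.round(np.linalg.lstsq(np.c_[Q[:,:2],np.ones(len(Q))],Q[:,2],rcond=None)[0][:2],3))
    m=(W[...,0]>.49)&(W[...,0]<.55)&(W[...,1]>.26)&(W[...,1]<.34)&(W[...,2]>.06); print(cv2.minAreaRect(W[m][:,:2].astype(np.float32)*1e3))
```

```text
t 24.38 q [ 0.734 -0.943  2.571  0.038  1.223 -0.19 ] p [0.1585 0.1926 0.1996] toolz [ 0.189  0.219 -0.957] tooly [0.581 0.761 0.289] F [ 0.6 -0.4  0.5] w 1.002
top 272 [[-17.4, -117.8, 20.0], [1.1, -100.2, 27.6], [16.5, -83.3, 31.5]]
[-0.033  0.029]
((520.4427490234375, 297.4049987792969), (13.559783935546875, 29.125965118408203), 78.32383728027344)
scene 137 [[-16.3, -110.7, 19.0], [5.0, -91.3, 26.6], [15.1, -79.7, 29.4]]
[-0.077 -0.058]
((520.4312744140625, 300.0920715332031), (12.404829025268555, 30.275991439819336), 73.4416275024414)
```

Emit:
carry_out --series "0 0 -0.06 0; -0.025 -0.03 -0.045 0; -0.025 -0.03 -0.045 0; -0.025 -0.03 -0.045 0; -0.025 -0.03 -0.045 0; -0.025 -0.03 -0.045 0; 0 0 0 0"

```text
time: 25.35
tool_pos: [0.1503, 0.1946, 0.1371]
tcp_rot: [0.996, 2.934, 0.118]
wrist_force: [0.3, 0.1, -0.0]
width: 1.0
grip_force: 0.0
```

```bash
python3 -c "
from h import *
st()"
```

```text
t 25.35 q [ 0.82  -0.675  2.571 -0.007  1.16  -0.094] p [0.1503 0.1946 0.1371] toolz [ 0.063  0.059 -0.996] tooly [0.606 0.791 0.085] F [ 0.3  0.1 -0. ] w 1.0
```

Emit:
carry_out --series "-0.03 -0.026 -0.045 0; -0.03 -0.026 -0.045 0; -0.01 -0.009 -0.02 0; 0.04 0.02 0.04 0; 0.05 0.015 0.02 3.3; 0.05 0.015 0 3.3; 0.05 0.015 0 3.3; 0.05 0.015 0 3.3; 0.05 0.015 0 3.3; 0.05 0.015 0 3.3; 0.05 0.012 0 3.2; 0 0 0 0"

```text
time: 26.85
tool_pos: [0.5217, 0.3324, 0.1636]
tcp_rot: [0.398, 3.093, 0.002]
wrist_force: [0.2, 1.4, -0.6]
width: 0.995
grip_force: 0.0
```

```bash
python3 -c "
from h import *
st()"
```

```text
t 26.85 q [ 0.534  0.21   1.827 -0.015  1.086 -0.774] p [0.5217 0.3324 0.1636] toolz [ 0.023 -0.001 -1.   ] tooly [0.253 0.967 0.004] F [ 0.2  1.4 -0.6] w 0.995
```

Emit:
carry_out --series "-0.0012 -0.0336 -0.03 0; 0 0 -0.05 0; 0 0 -0.0246 0; 0 0 0 0" --grip_force 60

```text
time: 27.35
tool_pos: [0.5139, 0.2969, 0.0569]
tcp_rot: [0.397, 3.1, -0.004]
wrist_force: [-0.3, -0.1, 0.4]
width: 1.002
grip_force: 0.0
```

Emit:
carry_out --series "0 0 0 0; 0 0 0 0; 0 0 0 0; 0 0 0 0; 0 0 0 0; 0 0 0 0" --jaw -1

```text
time: 28.1
tool_pos: [0.5173, 0.2988, 0.0605]
tcp_rot: [0.396, 3.094, 0.003]
wrist_force: [-0.8, -0.2, 5.6]
width: 0.128
grip_force: 60.1
```

```bash
python3 -c "
from h import *
s,M=st(); print(s['grip_force']); np.savez('grip.npz',M=M,p=s['tool_pos'])"
```

```text
t 28.1 q [ 0.489  0.286  1.946 -0.015  0.89  -0.818] p [0.5173 0.2988 0.0605] toolz [ 0.023 -0.001 -1.   ] tooly [0.252 0.968 0.005] F [-0.8 -0.2  5.6] w 0.128
60.05159676074982
```

Emit:
carry_out --series "0 0 0.03 0; 0 0 0.06 0; 0 0 0.06 0; 0 0 0.05 0; 0.0525 -0.0206 0 2.8; 0.0525 -0.0206 0 2.8; 0.0525 -0.0206 0 2.8; 0.0525 -0.0206 0 2.8; 0.0525 -0.0206 0 2.8; 0.0525 -0.0206 0 2.8; 0.0525 -0.0206 0 2.9; 0.0525 -0.0206 0 3; 0.059 0.0086 0 0; 0.059 0.0086 0 0; 0.059 0.0086 0 0; 0.059 0.0086 0 0; 0.059 0.0086 0 0; 0.059 0.0086 0 0"

```text
time: 30.35
tool_pos: [1.086, 0.156, 0.1998]
tcp_rot: [-0.207, 2.93, 0.027]
wrist_force: [0.4, -0.9, -0.4]
width: 0.129
grip_force: 59.6
```

Emit:
carry_out --series "0.059 0.0086 0.02 0; 0.059 0.0086 0.02 0; 0.059 0.0086 0.02 0; 0.059 0.0086 0.02 0; 0.059 0.0086 0.02 0; 0 0 0 0"

```text
time: 31.1
tool_pos: [1.1505, 0.166, 0.236]
tcp_rot: [-0.191, 2.713, 0.047]
wrist_force: [0.6, -0.4, -1.2]
width: 0.128
grip_force: 59.6
```

```bash
cat > sc.py <<'E'
from h import *
s,M=st(); Mg=np.load("grip.npz")["M"]; y=Mg[:,1].copy(); y[2]=0; y/=np.linalg.norm(y); z=np.array([0,0,1.]); x=np.cross(y,z)
Sc=M@Mg.T@np.c_[x,y,z]; D=RS.T@Sc; print("screw axes in sleeve\n",np.round(D,3)); print("tcp in sleeve",np.round((s["tool_pos"]-S0)@RS*1e3,1),"tilt",np.degrees(np.arccos(Sc[2,2])),"z az",np.degrees(np.arctan2(-Sc[1,2],-Sc[0,2])),"grip",s["grip_force"])
E
python3 sc.py
```

```text
t 31.1 q [ 0.118  1.131  0.313  0.014  1.275 -1.595] p [1.1505 0.166  0.236 ] toolz [ 0.406  0.062 -0.912] tooly [-0.141  0.99   0.004] F [ 0.6 -0.4 -1.2] w 0.128
screw axes in sleeve
 [[ 0.992 -0.     0.122]
 [ 0.     1.    -0.   ]
 [-0.122  0.     0.992]]
tcp in sleeve [ 558.6   20.8 -188.5] tilt 22.96495510774406 z az 8.00699221496271 grip 59.60356056690216
```

Emit:
carry_out --series "0.059 0.0086 0.02 0; 0.059 0.0086 0.02 0; 0.056 0.008 0.018 0; 0 0 0 0; -0.0525 -0.009 0 0; -0.0525 -0.009 0 0; -0.0525 -0.009 0 0; -0.0525 -0.009 0 0; -0.0525 -0.009 0 0; -0.0525 -0.009 0 0; -0.0525 -0.009 0 0; -0.0525 -0.009 0 0; -0.0525 -0.009 0 0; -0.0525 -0.009 0 0; -0.0525 -0.009 0 0; -0.0525 -0.009 0 0; 0 0 0 0; 0 0 0 0"

```text
time: 33.35
tool_pos: [0.5766, 0.0666, 0.259]
tcp_rot: [-0.182, 2.582, 0.058]
wrist_force: [1.1, -0.1, 0.0]
width: 0.127
grip_force: 59.6
```

```bash
python3 sc.py
```

```text
t 33.35 q [ 0.039 -0.243  2.184  0.095  0.652 -1.732] p [0.5766 0.0666 0.259 ] toolz [ 0.52   0.078 -0.85 ] tooly [-0.141  0.99   0.004] F [ 1.1 -0.1  0. ] w 0.127
screw axes in sleeve
 [[ 1.     0.    -0.008]
 [-0.     1.    -0.   ]
 [ 0.008  0.     1.   ]]
tcp in sleeve [ 65.9   2.2 122.4] tilt 30.45997583523157 z az 8.023612232981094 grip 59.60717976093292
```

Emit:
carry_out --series "-0.0176 -0.0036 -0.0378 0; -0.0177 -0.0036 -0.0377 0; 0 0 0 0; 0 0 0 0"

```text
time: 33.85
tool_pos: [0.5436, 0.0596, 0.1848]
tcp_rot: [-0.182, 2.581, 0.058]
wrist_force: [0.5, 0.2, 0.9]
width: 0.129
grip_force: 59.6
```

```bash
python3 sc.py
python3 - <<'E'
from h import *
o=[]
for n,c in(("top",(229,205)),("scene",(288,180))):
    im,d=eyes.read_camera(n); np.savez(f"{n}4.npz",im=im,d=d); x0,y0=c[0]-32,c[1]-32
    o.append(cv2.resize(im[y0:y0+64,x0:x0+64],(400,400),interpolation=cv2.INTER_CUBIC)); print(n,x0,y0)
cv2.imwrite("pics/s1.png",np.clip(np.hstack(o).astype(float)*1.5,0,255).astype(np.uint8))
E
```

```text
t 33.85 q [ 0.023 -0.239  2.327  0.136  0.506 -1.789] p [0.5436 0.0596 0.1848] toolz [ 0.522  0.078 -0.85 ] tooly [-0.141  0.99   0.004] F [0.5 0.2 0.9] w 0.129
screw axes in sleeve
 [[ 1.    0.   -0.01]
 [-0.    1.   -0.  ]
 [ 0.01  0.    1.  ]]
tcp in sleeve [-0.4 -0.2 75. ] tilt 30.555838386555163 z az 8.003946596855439 grip 59.60519850254059
top 197 173
scene 256 148
```

View pics/s1.png

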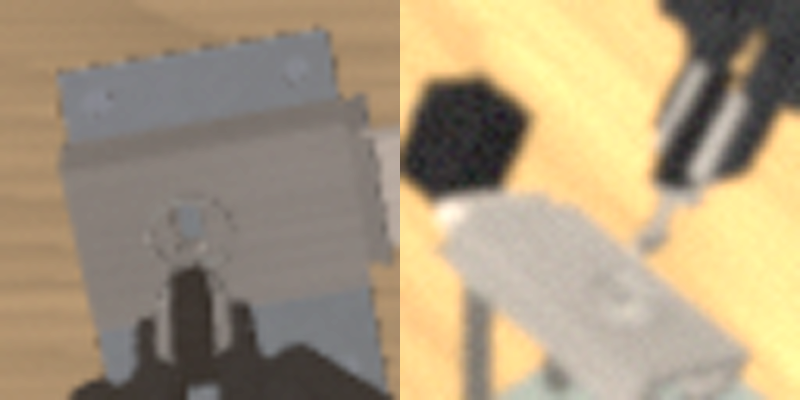

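Run:
```python
from h import *
s,M=st(); t=(s["tool_pos"]-S0)@RS*1e3
seat={"top":(227.5,210.2),"scene":(292.35,195.3)}
for n in seat:
    b=np.array(seat[n])-proj(n,S0+RS@[0,0,.003])[0]; print(n,"bias",b)
    w=t+[3,0,-5.5]
    for nm,o in(("wingtop",[0,0,15]),("wing",[0,0,0]),("collar",[0,0,-17]),("key",[0,0,-39.5]),("tip",[0,0,-47])):
        p=lambda q:proj(n,S0+RS@(np.array(q)/1e3))[0]+b
        q=w+o; print(nm,np.round(p(q),1),"d/dx",np.round(p(q+[10,0,0])-p(q),2),"d/dy",np.round(p(q+[0,10,0])-p(q),2))
d=np.load("top4.npz"); g=d["im"].astype(int).mean(2)
for r in range(214,230,2): print(r,g[r,216:242].astype(int))
g=np.load("scene4.npz")["im"].astype(int).mean(2)
print("scene")
for r in range(174,192,1): print(r,g[r,288:310].astype(int))
```

```text
t 33.95 q [ 0.023 -0.241  2.326  0.137  0.506 -1.789] p [0.5441 0.0596 0.1859] toolz [ 0.523  0.078 -0.849] tooly [-0.141  0.99   0.004] F [ 0.7  0.1 -0.1] w 0.126
top bias [ 1.00878221 -0.2998943 ]
wingtop [228.1 228.5] d/dx [-0.87 -4.23] d/dy [-4.94  0.83]
wing [227.9 224.6] d/dx [-0.86 -4.18] d/dy [-4.86  0.81]
collar [227.8 220.4] d/dx [-0.85 -4.13] d/dy [-4.77  0.8 ]
key [227.6 215. ] d/dx [-0.83 -4.06] d/dy [-4.66  0.78]
tip [227.5 213.3] d/dx [-0.82 -4.04] d/dy [-4.62  0.77]
scene bias [1.16443376 1.00585912]
wingtop [306.4 166. ] d/dx [-2.59  0.36] d/dy [3.23 2.48]
wing [303.5 171.6] d/dx [-2.59  0.4 ] d/dy [3.18 2.49]
collar [300.4 177.8] d/dx [-2.59  0.46] d/dy [3.13 2.51]
key [296.3 185.8] d/dx [-2.6   0.52] d/dy [3.07 2.52]
tip [294.9 188.5] d/dx [-2.6   0.54] d/dy [3.05 2.53]
214 [84 85 84 85 85 84 82 77 81 82 81 81 76 81 86 87 87 79 85 86 87 87 87 87
 88 88]
216 [84 84 83 84 84 84 85 84 69 56 44 36 35 47 65 75 84 85 86 86 86 86 87 86
 87 87]
218 [85 84 84 84 84 84 84 73 51 37 35 36 36 35 61 77 71 84 87 87 87 87 87 88
 88 88]
220 [84 85 84 86 86 86 77 86 56 37 35 37 36 3
[... 1395 characters left out ...]
0 144 145 148 147
 151 154 156 155]
185 [129 134 136 139 136 131 124 119 118 115 119 130 139 143 145 143 146 150
 149 151 156 156]
186 [126 130 132 134 134 129 117 107 106 108 117 130 139 142 140 145 146 146
 150 150 153 154]
187 [128 125 126 133 135 131 116 106 107 115 128 134 140 143 145 143 144 144
 150 151 152 154]
188 [123 126 124 127 134 134 122 117 117 127 132 137 142 143 142 144 147 147
 149 148 149 151]
189 [125 124 125 124 127 130 130 129 134 135 136 137 142 141 145 147 147 147
 149 149 152 154]
190 [123 121 122 122 125 127 128 131 135 137 136 138 139 141 143 145 145 147
 146 148 152 152]
191 [118 119 123 125 129 128 125 125 130 139 137 134 140 139 142 145 147 148
 147 148 150 151]
```

Emit:
carry_out --series "-0.0024 -0.0003 -0.0014 0; 0.005 0.0007 -0.0087 0; 0.005 0.0007 -0.0087 0; 0.003 0.0004 -0.0052 0; 0 0 0 0"

```text
time: 34.58
tool_pos: [0.5514, 0.061, 0.1578]
tcp_rot: [-0.182, 2.585, 0.058]
wrist_force: [-4.1, -0.7, 4.5]
width: 0.128
grip_force: 60.6
```

```bash
python3 sc.py
python3 - <<'E'
from h import *
o=[]
for n,c in(("top",(229,205)),("scene",(293,188))):
    im,d=eyes.read_camera(n); x0,y0=c[0]-20,c[1]-20
    o.append(cv2.resize(im[y0:y0+40,x0:x0+40],(400,400),interpolation=cv2.INTER_CUBIC)); print(n,x0,y0)
cv2.imwrite("pics/s2.png",np.clip(np.hstack(o).astype(float)*1.5,0,255).astype(np.uint8))
E
```

```text
t 34.58 q [ 0.026 -0.181  2.336  0.151  0.444 -1.803] p [0.5514 0.061  0.1578] toolz [ 0.518  0.078 -0.852] tooly [-0.142  0.99   0.005] F [-4.1 -0.7  4.5] w 0.128
screw axes in sleeve
 [[ 1.     0.    -0.005]
 [-0.     1.    -0.001]
 [ 0.005  0.001  1.   ]]
tcp in sleeve [-7.   0.2 47.7] tilt 30.27771182400777 z az 8.077985870828504 grip 60.6288206577301
top 209 185
scene 273 168
```

View pics/s2.png

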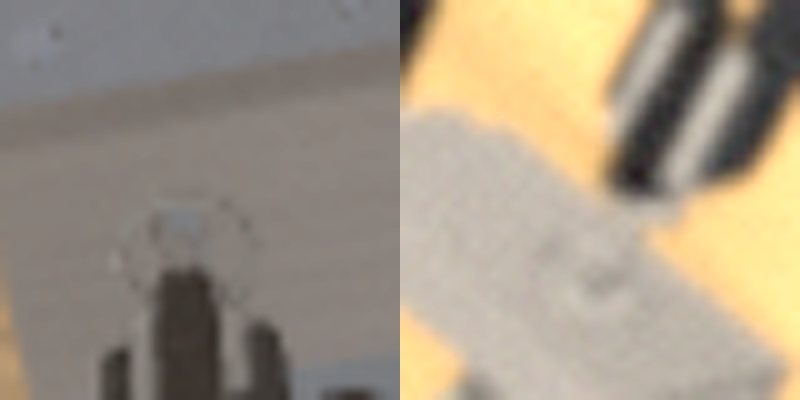

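Emit:
carry_out --series "0 0 0 0; 0 0 0 0"

```text
time: 34.92
tool_pos: [0.5513, 0.061, 0.1581]
tcp_rot: [-0.182, 2.585, 0.058]
wrist_force: [-4.3, -0.3, 1.7]
width: 0.127
grip_force: 60.4
```

```bash
python3 sc.py;  python3 sc.py|tail -1
python3 - <<'E'
from h import *
g,_=eyes.read_camera("top"); g=g.astype(int).mean(2)
for r in range(204,224): print(r,g[r,219:238].astype(int))
s,M=st(); t=(s["tool_pos"]-S0)@RS*1e3
b=np.array((227.5,210.2))-proj("top",S0+RS@[0,0,.003])[0]
for o in([3,0,-5.5],[18,0,-20.5],[3,0,-22.5],[9.5,0,-52.5],[12,0,-45]): print(o,proj("top",S0+RS@((t+o)/1e3))[0]+b)
E
```

```text
t 34.92 q [ 0.026 -0.182  2.336  0.151  0.444 -1.803] p [0.5513 0.061  0.1581] toolz [ 0.518  0.078 -0.852] tooly [-0.141  0.99   0.005] F [-4.3 -0.3  1.7] w 0.127
screw axes in sleeve
 [[ 1.     0.    -0.006]
 [-0.     1.    -0.001]
 [ 0.006  0.001  1.   ]]
tcp in sleeve [-6.9  0.1 48. ] tilt 30.327461870998125 z az 8.060772425697378 grip 60.42618155479431
tcp in sleeve [-6.9  0.1 48. ] tilt 30.327461870998125 z az 8.060772425697378 grip 60.42618155479431
204 [85 86 85 85 85 87 84 83 83 82 82 86 84 87 87 88 88 89 87]
205 [85 86 86 86 84 88 89 88 88 87 88 85 77 83 86 87 87 87 86]
206 [85 85 85 87 86 79 80 84 84 84 83 85 84 82 81 85 86 86 87]
207 [85 85 87 86 84 72 79 84 83 84 80 84 83 85 73 83 86 87 87]
208 [84 84 88 83 83 72 79 80 78 80 79 84 85 85 82 85 87 88 87]
209 [84 83 82 83 85 79 81 81 80 78 83 86 86 86 84 79 85 86 86]
210 [84 90 79 85 85 85 77 79 82 79 83 85 85 85 84 84 86 87 88]
211 [85 94 83 83 84 84 80 72 75 60 76 84 86 86 85 84 87 88 88]
212 [84 85 81 80 84 82 63 50 48 43 54 75 82 82 85 84 85 86 85]
213 [85 85 85 71 81 70 43 36 36 36 35 64 68 81 81 84 85 85 86]
214 [85 8
[... 295 characters left out ...]
 38 45 81]
219 [81 78 76 84 86 55 38 39 38 37 36 34 79 85 67 44 38 38 77]
220 [70 47 39 79 85 58 39 36 37 36 35 35 76 84 69 45 40 38 63]
221 [53 40 39 79 86 64 41 36 37 36 36 35 66 83 72 46 42 41 55]
222 [52 42 41 79 85 65 42 36 36 35 36 35 67 83 78 49 37 39 52]
223 [52 37 38 79 85 64 41 36 36 35 35 36 64 78 74 47 37 39 44]
t 34.98 q [ 0.026 -0.182  2.336  0.151  0.444 -1.803] p [0.5513 0.061  0.1582] toolz [ 0.518  0.078 -0.852] tooly [-0.141  0.99   0.005] F [-3.9 -0.5  2.1] w 0.128
[3, 0, -5.5] [228.12503363 220.90325347]
[18, 0, -20.5] [226.74721352 211.30249138]
[3, 0, -22.5] [227.95868052 216.8765326 ]
[9.5, 0, -52.5] [227.1644173  207.56346212]
[12, 0, -45] [227.02868861 208.21380027]
```

Emit:
carry_out --series "0.0032 0.0005 0.003 0; 0 0 0 0; 0 0 0 0"

```text
time: 35.35
tool_pos: [0.5551, 0.0614, 0.1617]
tcp_rot: [-0.182, 2.583, 0.058]
wrist_force: [-0.1, -0.1, -0.9]
width: 0.128
grip_force: 59.8
```

```bash
python3 sc.py
```

```text
t 35.35 q [ 0.027 -0.179  2.327  0.148  0.449 -1.799] p [0.5551 0.0614 0.1617] toolz [ 0.519  0.078 -0.851] tooly [-0.141  0.99   0.005] F [-0.1 -0.1 -0.9] w 0.128
screw axes in sleeve
 [[ 1.     0.    -0.007]
 [-0.     1.    -0.   ]
 [ 0.007  0.     1.   ]]
tcp in sleeve [-1.8  0.1 49.2] tilt 30.405574220015854 z az 8.035962308646775 grip 59.8170268535614
```

Emit:
carry_out --series "0.002 0.0003 -0.0035 0; 0.002 0.0003 -0.0035 0; 0 0 0 0; 0 0 0 0"

```text
time: 35.85
tool_pos: [0.5588, 0.062, 0.1543]
tcp_rot: [-0.182, 2.584, 0.058]
wrist_force: [-0.3, 0.9, 0.3]
width: 0.125
grip_force: 59.8
```

```bash
python3 sc.py
```

```text
t 35.85 q [ 0.029 -0.159  2.326  0.152  0.431 -1.803] p [0.5588 0.062  0.1543] toolz [ 0.519  0.078 -0.851] tooly [-0.141  0.99   0.005] F [-0.3  0.9  0.3] w 0.125
screw axes in sleeve
 [[ 1.     0.    -0.006]
 [-0.     1.    -0.   ]
 [ 0.006  0.     1.   ]]
tcp in sleeve [-2.3  0.2 40.9] tilt 30.353778574202472 z az 8.050156561595648 grip 59.815537333488464
```

Emit:
carry_out --series "0.0024 0.0003 -0.0033 0; 0.002 0.0003 -0.0035 0; 0 0 0 0"

```text
time: 36.22
tool_pos: [0.5631, 0.0627, 0.1472]
tcp_rot: [-0.182, 2.585, 0.058]
wrist_force: [-0.1, -0.1, 0.3]
width: 0.126
grip_force: 59.8
```

Emit:
carry_out --series "0.002 0.0003 -0.0034 0; 0.0016 0.0002 -0.0025 0; 0 0 0 0; 0 0 0 0"

```text
time: 36.72
tool_pos: [0.5668, 0.0632, 0.1418]
tcp_rot: [-0.182, 2.584, 0.058]
wrist_force: [-0.7, -0.3, 0.1]
width: 0.128
grip_force: 59.8
```

```bash
python3 sc.py
```

```text
t 36.73 q [ 0.031 -0.122  2.322  0.161  0.397 -1.811] p [0.5668 0.0632 0.1418] toolz [ 0.519  0.078 -0.851] tooly [-0.141  0.99   0.005] F [-0.7 -0.3  0.1] w 0.128
screw axes in sleeve
 [[ 1.     0.    -0.006]
 [-0.     1.    -0.   ]
 [ 0.006  0.     1.   ]]
tcp in sleeve [-1.5  0.1 26. ] tilt 30.366697791745246 z az 8.048380179872458 grip 59.80947732925415
```

Emit:
carry_out --series "0.0007 0.0001 -0.0013 0; 0 0 0 0; 0 0 0 0"

```text
time: 37.1
tool_pos: [0.5672, 0.0632, 0.1413]
tcp_rot: [-0.182, 2.584, 0.058]
wrist_force: [-9.5, -0.3, 8.6]
width: 0.13
grip_force: 61.8
```

Emit:
carry_out --series "0.0006 0.0001 -0.001 0; 0 0 0 0; 0 0 0 0"

```text
time: 37.48
tool_pos: [0.5673, 0.0633, 0.1412]
tcp_rot: [-0.183, 2.584, 0.058]
wrist_force: [-23.2, -4.4, 22.3]
width: 0.129
grip_force: 64.5
```

```bash
python3 sc.py
```

```text
t 37.48 q [ 0.031 -0.12   2.321  0.162  0.397 -1.813] p [0.5673 0.0633 0.1412] toolz [ 0.518  0.078 -0.852] tooly [-0.142  0.99   0.005] F [-23.2  -4.4  22.3] w 0.129
screw axes in sleeve
 [[ 1.    -0.    -0.006]
 [ 0.     1.    -0.001]
 [ 0.006  0.001  1.   ]]
tcp in sleeve [-1.4  0.2 25.3] tilt 30.34010874102653 z az 8.084545898627814 grip 64.45884346961975
```

Emit:
carry_out --series "-0.0022 -0.0003 0 0; 0 0 0 0; 0 0 0 0"

```text
time: 37.85
tool_pos: [0.5663, 0.063, 0.1407]
tcp_rot: [-0.182, 2.583, 0.058]
wrist_force: [-8.8, -1.0, 10.7]
width: 0.127
grip_force: 61.7
```

```bash
python3 sc.py|tail -1; python3 -c "
from h import *
s,M=st(); print('F sleeve',s['wrist_force']@RS)
for n in('top','scene'):
    im,d=eyes.read_camera(n); W=cloud(n,d); V=(W-S0)@RS*1e3
    m=(abs(V[...,0])<13)&(abs(V[...,1])<4)&(V[...,2]>5)&(V[...,2]<60); print(n,np.round(V[m][:12],1).tolist()); 
    m=(abs(V[...,0])<30)&(abs(V[...,1])<35)&(V[...,2]>-4)&(V[...,2]<2.5); print(n,'face z',np.median(V[m][:,2]))
"
```

```text
tcp in sleeve [-2.5  0.1 25.4] tilt 30.446588300639085 z az 8.036538948724866 grip 61.72947406768799
t 37.85 q [ 0.031 -0.122  2.325  0.163  0.393 -1.814] p [0.5663 0.063  0.1407] toolz [ 0.52   0.078 -0.851] tooly [-0.141  0.99   0.004] F [-8.8 -1.  10.7] w 0.127
F sleeve [-2.2952566   0.27351714 13.64339211]
top [[12.2, 3.8, 34.3], [9.0, -2.1, 30.8], [9.3, 2.2, 34.1], [8.0, 0.2, 32.5], [8.3, -2.0, 33.8], [6.8, 2.6, 33.9], [5.3, 0.7, 31.9], [6.7, -1.6, 35.1], [6.3, -3.7, 35.2], [5.2, 2.9, 35.2], [3.8, 1.0, 33.5], [2.1, -0.9, 31.2]]
top face z 0.2287527210499899
scene [[7.8, -3.9, 47.9], [-3.0, -3.9, 43.7], [7.8, -3.9, 42.3], [-0.7, -3.9, 41.2], [-2.0, -3.3, 38.6], [-2.5, -3.6, 32.7], [-0.2, -0.1, 35.5], [12.6, -3.5, 32.0], [12.4, -1.3, 33.6], [9.4, -0.7, 33.6], [7.8, 0.8, 34.4], [3.5, 0.8, 33.8]]
scene face z -0.2509684550777514
```

Emit:
carry_out --series "0 0 0 0; 0 0 0 0; 0 0 0 0; 0 0 0 0" --jaw 0.2

```text
time: 38.45
tool_pos: [0.5658, 0.0631, 0.1392]
tcp_rot: [-0.182, 2.584, 0.058]
wrist_force: [-0.5, -0.0, -0.0]
width: 0.603
grip_force: 0.0
```

Emit:
carry_out --series "-0.0074 -0.001 0.013 0; -0.0087 -0.0013 0.0152 0; -0.0087 -0.0013 0.0152 0; 0 0 0 0"

```text
time: 38.95
tool_pos: [0.5419, 0.0594, 0.1856]
tcp_rot: [-0.182, 2.58, 0.058]
wrist_force: [0.4, 0.3, -0.1]
width: 0.604
grip_force: 0.0
```

```bash
python3 sc.py|tail -1
python3 - <<'E'
from h import *
o=[]
for n,c in(("top",(229,205)),("scene",(288,188))):
    im,d=eyes.read_camera(n); np.savez(f"{n}5.npz",im=im,d=d); x0,y0=c[0]-30,c[1]-30
    o.append(cv2.resize(im[y0:y0+60,x0:x0+60],(400,400),interpolation=cv2.INTER_CUBIC))
    V=(cloud(n,d)-S0)@RS*1e3; m=(abs(V[...,0])<22)&(abs(V[...,1])<22)&(V[...,2]>12)&(V[...,2]<37)&(im.astype(int).mean(2)<60); print(n,np.round(np.percentile(V[m],[3,50,97],axis=0),1).tolist())
cv2.imwrite("pics/s3.png",np.clip(np.hstack(o).astype(float)*1.5,0,255).astype(np.uint8))
E
```

```text
tcp in sleeve [-1.5 -0.1 76.5] tilt 30.620006872542497 z az 7.982870601799271 grip 0.0
top [[-13.8, -7.1, 14.2], [4.0, -2.1, 33.0], [12.9, 3.8, 36.1]]
scene [[-11.2, 0.6, 12.5], [4.3, 6.1, 24.3], [11.8, 7.8, 33.8]]
```

View pics/s3.png

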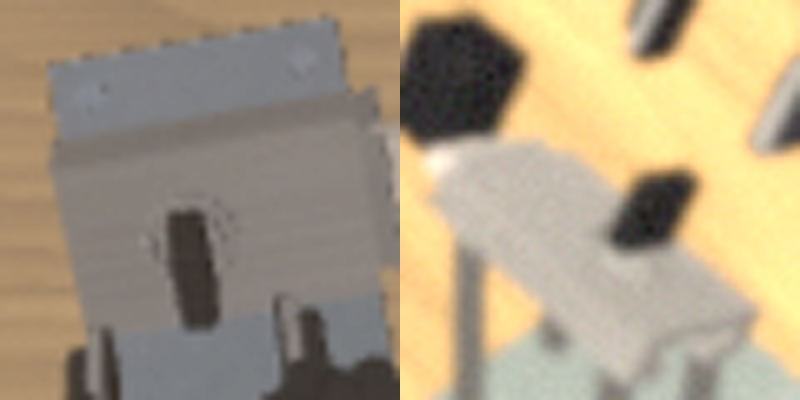

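Emit:
carry_out --series "0.0229 -0.0291 0.0108 0; 0 0 0 0; 0 0 0 0; 0 0 0 0; 0 0 0 0; 0.0124 0.0017 -0.0217 0; 0.0124 0.0018 -0.0216 0; 0 0 0 0; 0 0 0 0" --jaw -1

```text
time: 40.17
tool_pos: [0.5887, 0.0341, 0.1508]
tcp_rot: [-0.182, 2.584, 0.058]
wrist_force: [-0.0, 0.4, 0.9]
width: 0.001
grip_force: 0.0
```

```bash
python3 sc.py|tail -1; python3 -c "
from h import *
st()
im,d=eyes.read_camera('top');V=(cloud('top',d)-S0)@RS*1e3
m=(abs(V[...,0]-15)<25)&(V[...,1]<-8)&(V[...,1]>-60)&(V[...,2]>14)&(V[...,2]<60); print(np.round(np.percentile(V[m],[2,50,98],axis=0),1))"
```

```text
tcp in sleeve [ 18.2 -31.7  25. ] tilt 30.37518798949801 z az 8.0702887595834 grip 0.0
t 40.17 q [-0.041 -0.093  2.277  0.244  0.425 -1.947] p [0.5887 0.0341 0.1508] toolz [ 0.519  0.078 -0.851] tooly [-0.142  0.99   0.005] F [-0.   0.4  0.9] w 0.001
[[ 13.1 -51.6  15.9]
 [ 29.  -33.   43.2]
 [ 31.8 -16.8  59.7]]
```

Emit:
carry_out --series "0.0026 0.0004 0.0015 0; -0.0004 0.003 0 0; -0.0004 0.003 0 0; -0.0004 0.003 0 0; -0.0004 0.003 0 0; -0.0004 0.003 0 0; -0.0004 0.003 0 0; -0.0004 0.003 0 0; 0 0 0 0"

```text
time: 41.35
tool_pos: [0.5885, 0.0555, 0.1519]
tcp_rot: [-0.182, 2.584, 0.058]
wrist_force: [0.7, 0.2, 0.0]
width: -0.001
grip_force: 0.0
```

```bash
python3 sc.py|tail -1
cat > wg.py <<'E'
from h import *
s,M=st()
for n in("top","scene"):
    im,d=eyes.read_camera(n); V=(cloud(n,d)-S0)@RS*1e3; g=im.astype(int).mean(2)
    m=(abs(V[...,0])<22)&(abs(V[...,1])<22)&(V[...,2]>26)&(V[...,2]<38)&(g<70)
    if m.sum()>8: print(n,m.sum(),cv2.minAreaRect(V[m][:,:2].astype(np.float32)),np.round(V[m].mean(0),1))
E
python3 wg.py
```

```text
tcp in sleeve [ 21.3 -10.5  24.5] tilt 30.368256609266957 z az 8.066990062080096 grip 0.0
t 41.35 q [ 0.011 -0.093  2.274  0.18   0.418 -1.845] p [0.5885 0.0555 0.1519] toolz [ 0.519  0.078 -0.851] tooly [-0.142  0.99   0.005] F [0.7 0.2 0. ] w -0.001
scene 47 ((3.557314872741699, 4.570137977600098), (35.357383728027344, 10.835381507873535), 7.412472724914551) [ 3.5  4.8 31.4]
```

Emit:
carry_out --series "-0.0004 0.003 0 0; -0.0004 0.003 0 0; -0.0004 0.003 0 0; 0 0 0 0"

```text
time: 41.95
tool_pos: [0.5873, 0.0646, 0.1518]
tcp_rot: [-0.183, 2.584, 0.058]
wrist_force: [-0.5, 0.7, -0.4]
width: 0.0
grip_force: 0.1
```

```bash
python3 sc.py|tail -1;python3 wg.py
python3 - <<'E'
from h import *
o=[]
for n,c in(("top",(229,205)),("scene",(288,188))):
    im,d=eyes.read_camera(n); x0,y0=c[0]-30,c[1]-30
    o.append(cv2.resize(im[y0:y0+60,x0:x0+60],(400,400),interpolation=cv2.INTER_CUBIC))
cv2.imwrite("pics/s4.png",np.clip(np.hstack(o).astype(float)*1.5,0,255).astype(np.uint8))
E
```

```text
tcp in sleeve [21.2 -1.3 24.5] tilt 30.360015069195246 z az 8.076241633189483 grip 0.058594564397935756
t 41.95 q [ 0.033 -0.094  2.275  0.153  0.416 -1.802] p [0.5873 0.0646 0.1518] toolz [ 0.519  0.078 -0.851] tooly [-0.142  0.99   0.005] F [-0.5  0.7 -0.4] w 0.0
scene 22 ((7.674922466278076, 11.818489074707031), (27.32785987854004, 6.199961185455322), 13.303082466125488) [ 9.4 11.6 32. ]
```

View pics/s4.png

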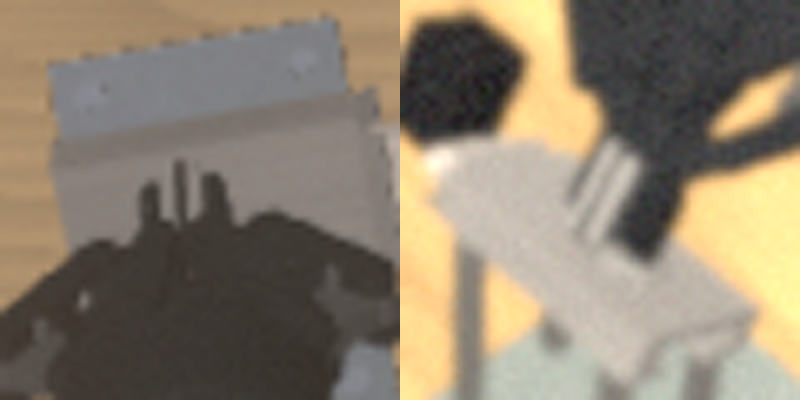

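Emit:
carry_out --series "0.0014 -0.01 0 0; 0.0014 -0.01 0 0; -0.0124 -0.0017 0.0217 0; -0.0124 -0.0017 0.0217 0; -0.03 -0.004 0.04 0; -0.03 -0.004 0.04 0; 0 0 0 0"

```text
time: 43.02
tool_pos: [0.5065, 0.0324, 0.2809]
tcp_rot: [-0.181, 2.575, 0.056]
wrist_force: [1.2, 0.8, -0.4]
width: 0.001
grip_force: 0.0
```

```bash
sed -i 's/>26)/>22)/' wg.py; python3 wg.py; python3 br.py | tail -2 >/dev/null
python3 - <<'E'
from h import *
o=[]
for n,c in(("top",(229,205)),("scene",(288,188))):
    im,d=eyes.read_camera(n); x0,y0=c[0]-30,c[1]-30; V=(cloud(n,d)-S0)@RS*1e3
    m=(abs(V[...,0])<40)&(V[...,1]>-125)&(V[...,1]<-72)&(V[...,2]>18)&(V[...,2]<40); Q=V[m]; print(n,np.round(np.percentile(Q,[3,50,97],axis=0),1).tolist())
    o.append(cv2.resize(im[y0:y0+60,x0:x0+60],(400,400),interpolation=cv2.INTER_CUBIC))
cv2.imwrite("pics/s5.png",np.clip(np.hstack(o).astype(float)*1.5,0,255).astype(np.uint8))
E
```

```text
t 43.02 q [-0.055 -0.434  2.276  0.156  0.753 -1.851] p [0.5065 0.0324 0.2809] toolz [ 0.527  0.077 -0.846] tooly [-0.141  0.99   0.003] F [ 1.2  0.8 -0.4] w 0.001
top 95 ((-1.4049787521362305, -0.806544303894043), (30.30158233642578, 12.53488826751709), 37.007049560546875) [ 0.4 -0.7 31.8]
scene 38 ((2.1314008235931396, 4.505838394165039), (21.77767562866211, 9.218324661254883), 45.148597717285156) [ 4.5  7.  30.1]
top [[-18.0, -118.6, 20.3], [0.7, -100.1, 27.9], [16.1, -83.4, 31.3]]
scene [[-17.9, -111.3, 18.5], [3.2, -91.2, 26.8], [14.9, -79.6, 29.5]]
```

View pics/s5.png

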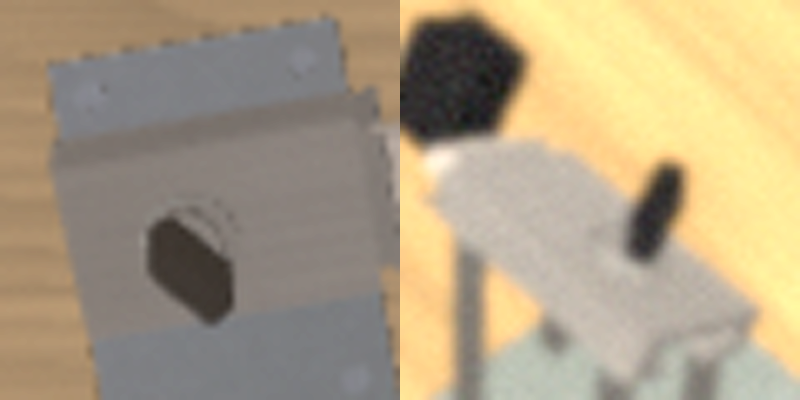

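Emit:
carry_out --series "0.0196 0.024 -0.0158 0; 0.0195 0.0239 -0.0158 0; 0.013 0.0018 -0.0227 0; 0.013 0.0019 -0.0228 0; 0 0 0 0; 0 0 0 0"

```text
time: 44.08
tool_pos: [0.5703, 0.0844, 0.1978]
tcp_rot: [-0.182, 2.585, 0.058]
wrist_force: [0.4, -0.2, 0.2]
width: -0.001
grip_force: 0.0
```

```bash
python3 sc.py|tail -1; python3 wg.py
```

```text
tcp in sleeve [32.1 20.7 71.3] tilt 30.29946332169952 z az 8.057273086092547 grip 0.0
t 44.08 q [ 0.084 -0.187  2.258  0.069  0.521 -1.678] p [0.5703 0.0844 0.1978] toolz [ 0.518  0.078 -0.852] tooly [-0.141  0.99   0.005] F [ 0.4 -0.2  0.2] w -0.001
top 28 ((3.8027522563934326, 1.6402850151062012), (18.53921127319336, 8.29373550415039), 39.618831634521484) [ 8.   3.3 29.8]
scene 34 ((4.270061492919922, 5.527352809906006), (16.739051818847656, 9.698494911193848), 56.44734573364258) [ 5.8  7.7 29.6]
```

Emit:
carry_out --series "0.0034 0.0005 0.002 0; 0.0115 0.0016 -0.0201 0; 0.0115 0.0016 -0.0202 0; 0 0 0 0; -0.0026 -0.0004 -0.0015 0; -0.0026 -0.0004 -0.0015 0; -0.0026 -0.0004 -0.0015 0; -0.0026 -0.0004 -0.0015 0; 0 0 0 0"

```text
time: 45.3
tool_pos: [0.5861, 0.0865, 0.1538]
tcp_rot: [-0.182, 2.584, 0.058]
wrist_force: [-0.0, -0.4, 0.2]
width: 0.004
grip_force: 0.0
```

```bash
python3 sc.py|tail -1; python3 wg.py
```

```text
tcp in sleeve [23.8 20.6 25.2] tilt 30.35630762541762 z az 8.048968657401801 grip 0.0
t 45.3 q [ 0.086 -0.094  2.271  0.083  0.415 -1.692] p [0.5861 0.0865 0.1538] toolz [ 0.519  0.078 -0.851] tooly [-0.141  0.99   0.005] F [-0.  -0.4  0.2] w 0.004
```

Push on until the finger face reaches the wing's flat position.

Emit:
carry_out --series "-0.0026 -0.0004 -0.0015 0; -0.0026 -0.0004 -0.0015 0; 0 0 0 0"

```text
time: 45.78
tool_pos: [0.5808, 0.0857, 0.1505]
tcp_rot: [-0.182, 2.585, 0.058]
wrist_force: [0.2, -0.2, -0.2]
width: -0.002
grip_force: 0.0
```

Emit:
carry_out --series "-0.0017 -0.0002 -0.001 0; -0.0017 -0.0002 -0.001 0; 0 0 0 0"

```text
time: 46.15
tool_pos: [0.578, 0.0853, 0.1491]
tcp_rot: [-0.182, 2.583, 0.058]
wrist_force: [0.5, -0.2, 1.1]
width: -0.004
grip_force: 0.2
```

```bash
python3 sc.py|tail -1; python3 wg.py
```

```text
tcp in sleeve [14.4 20.6 25.3] tilt 30.395679050792452 z az 8.042517295959541 grip 0.23997058044187725
t 46.15 q [ 0.085 -0.104  2.29   0.086  0.405 -1.697] p [0.578  0.0853 0.1491] toolz [ 0.519  0.078 -0.851] tooly [-0.141  0.99   0.005] F [ 0.5 -0.2  1.1] w -0.004
top 11 ((15.299997329711914, 5.620380878448486), (15.34006404876709, 3.840348958969116), 24.43041229248047) [14.6  5.8 28.1]
```

Emit:
carry_out --series "-0.0017 -0.0002 -0.001 0; 0 0 0 0"

```text
time: 46.5
tool_pos: [0.5768, 0.0852, 0.1486]
tcp_rot: [-0.182, 2.582, 0.058]
wrist_force: [0.6, 1.4, 2.8]
width: 0.003
grip_force: 1.1
```

Emit:
carry_out --series "0.0085 0.0012 0.005 0; 0.0085 0.0012 0.005 0; -0.0124 -0.0017 0.0217 0; -0.0124 -0.0017 0.0217 0; -0.03 -0.004 0.04 0; -0.03 -0.004 0.04 0; 0 0 0 0"

```text
time: 47.38
tool_pos: [0.5098, 0.0762, 0.2872]
tcp_rot: [-0.181, 2.575, 0.058]
wrist_force: [0.4, -0.0, 0.1]
width: -0.002
grip_force: 0.0
```

```bash
python3 wg.py
```

```text
t 47.38 q [ 0.075 -0.421  2.256  0.057  0.747 -1.668] p [0.5098 0.0762 0.2872] toolz [ 0.527  0.079 -0.846] tooly [-0.141  0.99   0.004] F [ 0.4 -0.   0.1] w -0.002
top 90 ((-1.5250368118286133, -1.1385936737060547), (28.383378982543945, 11.782666206359863), 34.11474609375) [-0.  -1.6 32. ]
scene 35 ((1.7790002822875977, 3.6578149795532227), (23.437389373779297, 8.858713150024414), 40.50920104980469) [ 4.8  6.4 30.3]
```

Emit:
carry_out --series "0.0094 -0.0047 0.005 0; 0.0186 0.0026 -0.0325 0; 0.0186 0.0026 -0.0325 0; 0.0186 0.0026 -0.0325 0; 0.0186 0.0026 -0.0325 0; 0 0 0 0; 0 0 0 0"

```text
time: 48.35
tool_pos: [0.5923, 0.0816, 0.1556]
tcp_rot: [-0.182, 2.586, 0.058]
wrist_force: [0.4, -0.1, 0.7]
width: 0.004
grip_force: 0.0
```

```bash
python3 sc.py|tail -1
```

```text
tcp in sleeve [29.5 14.9 24. ] tilt 30.273062999745207 z az 8.038528604606919 grip 0.0
```

Emit:
carry_out --series "-0.0029 -0.0004 -0.0017 0; -0.0029 -0.0004 -0.0017 0; -0.0029 -0.0004 -0.0017 0; -0.0026 -0.0004 -0.0015 0; 0 0 0 0"

```text
time: 48.98
tool_pos: [0.5819, 0.0804, 0.1513]
tcp_rot: [-0.182, 2.58, 0.058]
wrist_force: [0.3, 1.3, 3.8]
width: 0.0
grip_force: 1.5
```

Emit:
carry_out --series "-0.0017 -0.0002 -0.001 0; -0.0017 -0.0002 -0.001 0; 0 0 0 0"

```text
time: 49.35
tool_pos: [0.5806, 0.0803, 0.1513]
tcp_rot: [-0.181, 2.576, 0.058]
wrist_force: [2.6, 2.1, 7.8]
width: -0.001
grip_force: 3.5
```

```bash
python3 sc.py|tail -1
```

```text
tcp in sleeve [17.1 15.2 26.2] tilt 30.81926431236519 z az 8.01861617103063 grip 3.463256410405278
```

Emit:
carry_out --series "0.0085 0.0012 0.005 0; 0.006 0.0008 0.0035 0; -0.0124 -0.0017 0.0217 0; -0.0124 -0.0017 0.0217 0; -0.03 -0.004 0.04 0; -0.03 -0.004 0.04 0; 0 0 0 0"

```text
time: 50.22
tool_pos: [0.5078, 0.0703, 0.284]
tcp_rot: [-0.181, 2.577, 0.057]
wrist_force: [0.8, -0.3, -0.2]
width: 0.001
grip_force: 0.0
```

```bash
python3 wg.py
```

```text
t 50.23 q [ 0.058 -0.425  2.264  0.07   0.746 -1.691] p [0.5078 0.0703 0.284 ] toolz [ 0.525  0.078 -0.848] tooly [-0.141  0.99   0.004] F [ 0.8 -0.3 -0.2] w 0.001
top 89 ((-1.589426040649414, -1.6439781188964844), (29.708057403564453, 11.386796951293945), 35.54549789428711) [ 0.3 -1.5 31.6]
scene 35 ((1.081742763519287, 3.0571794509887695), (23.50444221496582, 9.826647758483887), 35.06211471557617) [ 4.9  6.3 30. ]
```

Emit:
carry_out --series "0.0065 -0.0465 0 0; 0.0184 0.0026 -0.0322 0; 0.0184 0.0026 -0.0322 0; 0.0184 0.0026 -0.0322 0; 0.0183 0.0026 -0.0321 0; 0 0 0 0; 0 0 0 0"

```text
time: 51.2
tool_pos: [0.5864, 0.0344, 0.1494]
tcp_rot: [-0.182, 2.587, 0.058]
wrist_force: [0.0, -1.1, 0.4]
width: -0.002
grip_force: 0.0
```

```bash
python3 sc.py|tail -1
```

```text
tcp in sleeve [ 15.7 -31.1  24.9] tilt 30.199711532345137 z az 8.102972150766227 grip 0.0
```

Emit:
carry_out --series "-0.0008 0.0054 0 0; -0.0008 0.0054 0 0; -0.0008 0.0054 0 0; -0.0006 0.004 0 0; -0.0006 0.004 0 0; 0 0 0 0"

```text
time: 51.95
tool_pos: [0.5836, 0.0589, 0.151]
tcp_rot: [-0.183, 2.584, 0.058]
wrist_force: [0.7, -0.0, -0.0]
width: 0.004
grip_force: 0.1
```

Emit:
carry_out --series "-0.0006 0.004 0 0; -0.0006 0.004 0 0; 0 0 0 0"

```text
time: 52.32
tool_pos: [0.5824, 0.0668, 0.1509]
tcp_rot: [-0.182, 2.584, 0.058]
wrist_force: [-1.0, 0.1, -0.3]
width: 0.001
grip_force: 0.1
```

```bash
python3 sc.py|tail -1; python3 wg.py
```

```text
tcp in sleeve [16.8  1.6 26. ] tilt 30.37188262579414 z az 8.061655342178039 grip 0.10133338422747329
t 52.33 q [ 0.039 -0.102  2.285  0.145  0.414 -1.79 ] p [0.5824 0.0668 0.1509] toolz [ 0.519  0.078 -0.851] tooly [-0.142  0.99   0.005] F [-1.   0.1 -0.3] w 0.001
scene 44 ((8.680877685546875, 15.895435333251953), (26.261760711669922, 11.300604820251465), 3.5023274421691895) [ 9.  16.2 30. ]
```

Emit:
carry_out --series "-0.0017 -0.0002 -0.001 0; -0.0017 -0.0002 -0.001 0; 0 0 0 0"

```text
time: 52.8
tool_pos: [0.5802, 0.066, 0.1503]
tcp_rot: [-0.181, 2.581, 0.058]
wrist_force: [2.3, 0.0, 3.9]
width: -0.003
grip_force: 1.8
```

Emit:
carry_out --series "0.0085 0.0012 0.005 0; -0.0124 -0.0017 0.0217 0; -0.0124 -0.0017 0.0217 0; -0.03 -0.004 0.04 0; -0.03 -0.004 0.04 0; 0 0 0 0"

```text
time: 53.55
tool_pos: [0.5033, 0.0559, 0.2819]
tcp_rot: [-0.182, 2.577, 0.057]
wrist_force: [0.6, -0.8, -0.3]
width: 0.0
grip_force: 0.0
```

```bash
python3 wg.py
```

```text
t 53.55 q [ 0.015 -0.438  2.276  0.103  0.751 -1.752] p [0.5033 0.0559 0.2819] toolz [ 0.525  0.078 -0.848] tooly [-0.141  0.99   0.004] F [ 0.6 -0.8 -0.3] w 0.0
top 93 ((-1.5720829963684082, -0.5504293441772461), (29.265649795532227, 11.623994827270508), 51.91044235229492) [ 0.  -0.5 31.6]
scene 48 ((0.38952207565307617, 3.717360496520996), (22.718727111816406, 9.352877616882324), 56.86756896972656) [ 2.8  6.3 29.3]
```

Emit:
carry_out --series "0.0066 -0.0261 0.0017 0; 0.0186 0.0026 -0.0325 0; 0.0186 0.0026 -0.0325 0; 0.0186 0.0026 -0.0325 0; 0.0186 0.0026 -0.0325 0; 0 0 0 0; -0.0007 0.0049 0 0; -0.0007 0.0049 0 0; -0.0007 0.0049 0 0; -0.0007 0.0049 0 0; -0.0007 0.0049 0 0; -0.0007 0.0049 0 0; 0 0 0 0"

```text
time: 55.28
tool_pos: [0.5803, 0.0699, 0.15]
tcp_rot: [-0.182, 2.582, 0.058]
wrist_force: [0.2, -0.5, 3.5]
width: -0.003
grip_force: 1.3
```

```bash
python3 sc.py|tail -1; python3 wg.py
```

```text
tcp in sleeve [15.  5. 26.] tilt 30.490846342081745 z az 8.030843731204609 grip 1.2610356090590358
t 55.27 q [ 0.046 -0.105  2.29   0.136  0.408 -1.775] p [0.5803 0.0699 0.15  ] toolz [ 0.521  0.078 -0.85 ] tooly [-0.142  0.99   0.004] F [ 0.2 -0.5  3.5] w -0.003
scene 42 ((8.779807090759277, 18.124393463134766), (6.867099285125732, 26.448665618896484), 87.48721313476562) [10.4 18.5 30. ]
```

Emit:
carry_out --series "0.0085 0.0012 0.005 0; -0.0124 -0.0017 0.0217 0; -0.0124 -0.0017 0.0217 0; -0.03 -0.004 0.04 0; 0 0 0 0"

```text
time: 56.0
tool_pos: [0.5342, 0.0634, 0.2417]
tcp_rot: [-0.181, 2.578, 0.058]
wrist_force: [0.5, -0.2, 0.8]
width: 0.001
grip_force: 0.0
```

```bash
python3 wg.py
```

```text
t 56.0 q [ 0.034 -0.328  2.28   0.101  0.636 -1.741] p [0.5342 0.0634 0.2417] toolz [ 0.524  0.078 -0.848] tooly [-0.141  0.99   0.004] F [ 0.5 -0.2  0.8] w 0.001
top 102 ((-0.951566219329834, -0.8718299865722656), (30.125913619995117, 12.409154891967773), 65.24253845214844) [ 0.1 -0.6 31.5]
scene 50 ((1.5957183837890625, 4.184309959411621), (24.410829544067383, 10.576449394226074), 79.92005920410156) [ 2.1  6.1 28.6]
```

```bash
python3 -c "
from h import *
print(bot.finish_job())"
```

```text
the job is handed in; nothing more can be done
None
```

I handed the job in at about 56 s, and the result has not been reported back. By my camera checks, the lamp's tongue is in the sleeve with its slot lined up, the thumbscrew is fully seated, and its wing is turned about 65° (54° or more needed). Everything is let go, and I kept clear of the tape roll, screwdriver and buckle but did not re-measure where they lie.

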